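Refit a hob knob on its D-shaft and switch the ring off

ROBOT

A 7-joint arm with a two-finger parallel gripper is mounted at the origin on the work surface. World frame = base frame: x ahead of the robot, y to its left, z up, the work surface at z = 0. Lengths are in m, angles in degrees, forces in N, time in s.
With the tool pointing down it reaches from about 0.35 to 0.775 m from the base axis. Payload 3.1 kg.
Tool frame: the origin (TCP) lies between the finger pads; the fingertips stand 19 mm ahead of it and the grasp point (between the pads) is the TCP (arm.tip_reach is the distance from the TCP to the fingertips, in m); z points along the fingers, x is the direction in which the jaws open and shut, and the axes are right-handed (so a half turn about z gives the same grasp; the last joint's range is limited). The gripper opens to 85 mm and grips with 20 to 120 N. Pads are 22 mm wide; open, the fingers measure 114 mm over their backs; the gripper's body (76 mm by 85 mm) begins 54 mm behind the grasp point. The pads swing forward as they close: fully open they stand 13 mm farther back than shut.
Start: joints at [-69.826, 17.813, 0.802, 86.603, -0.252, 75.585, -1.558], TCP at [0.211, 0.508, 0.25] pointing down, gripper open.
Joint ranges: [-154.91, 154.91], [-16.99, 109.72], [-72.82, 74.43], [7.12, 147.25], [-82.49, 262.49], [11.32, 116.49], [-174.64, 174.64]. Speed limits (degrees/s): [159.86, 159.86, 180, 180, 180, 180, 180].

INTERFACE

Orientations are given as [roll, pitch, yaw] about the fixed x, y, z axes, in that order (R = Rz(yaw) Ry(pitch) Rx(roll)).
In Python, from bench import arm, imaging gives the robot as it stands.
- The arm moves only by the shell command python3 -m pendant 'ROWS' [FORCE]. ROWS is JSON, a list of rows, each a list of 7 numbers: the turn, a rotation vector about the tool's x, y, z in rad, then the shift along the tool's x, y, z in mm, then the closure, from 0 (fully open) to 1 (shut). A call has 1 to 20 rows; each row shifts and turns the commanded pose from where the row before left it, along the tool's axes as they then stand; what a row does not reach is not made up. A row lasts 1/8 s, in which the tool goes at most 62.5 mm and 10.7 degrees, less where a joint would pass 70% of its speed; a pose out of reach is approached as far as the arm can. A call is refused whole if a number of a shift passes 62.5 or a number of a turn 0.188, either way. A call with a gripper value outside its range is refused whole. The fingers move at their own pace and stop on an object; FORCE is the grip in N (left out, the last holds). Time passes only in rows, so rows that do not move let the fingers close. It gives the time, the measured TCP pose, the force and the opening at its end, in the units of the state.
- arm.sense(): the state, without advancing time (a new reading comes with each control period).
- imaging.snapshot(name): name is "side" or "top" or "wrist"; returns the picture (384x512x3 uint8, blue, green, red); there is no depth.
- imaging.camera_params(name): a dict with "fx", "fy", "cx", "cy" (pixels), "origin" and "attitude" of the camera in the world. Camera axes: x right, y up, looking along -z (the intrinsics and any distortion apply to the point x, -y, -z); pixel columns grow to the right and rows downward; lengths in m; the calibration is good to about 2 mm. The wrist camera is an equidistant fisheye: a pixel r from the principal point sees the ray r / f radians off the axis. A picture is of the moment at which its call begins: read the wrist's pose just before it. camera_params takes no time and is no camera call; for the wrist camera it gives the pose at the moment of the call.
- arm.sign_off(): hands the job in, once; it reports no verdict.
The state is a dict: "clock": time; "joint_positions": joint angles; "joint_vel": joint speeds; "effort": joint torques, N m; "tcp_pos": TCP position; "orientation": TCP orientation; "contact_force": force on the tool from outside, world axes, zero at the start; "ft_torque": the same for the moment, N m; "gripper_width": finger opening in m.
Only numpy, scipy, OpenCV 4.12 (cv2) and the standard library are available. Lean on these libraries where they do the work, as an engineer would, in place of code of your own. Each camera call takes 0.05 s, during which the arm holds its last target.

TASK

A control knob of the hob has come off with its ring still switched on, and lies on the counter beside the hob. Fit it back on its bare shaft, feeling gently for the shaft's flat and never forcing it, push it on until it snaps fully home, turn it clockwise to the off mark and let go. Leave the other knob at its setting and everything else on the counter and hob where it stands.

Things in the scene. Friction and masses are not known exactly. Their poses are not given: they have to be found in the camera images.
- knob: The loose knob, satin aluminium, about 150 g, 42 mm high: round skirt 58 mm in diameter, 14 mm high, and on it a straight grip bar 54 mm long (knob's x), 24 mm thick (y), flat parallel sides, 14 to 42 mm above the underside. A black line on the bar marks its pointer end, +x. Lies upright on the counter, bore down. Origin: centre of the underside, z up.
- knob_grip (a point): On the knob's axis, 35 mm above its underside: a good point to pinch the bar across its thickness.
- knob_bore (a point): Mouth of the knob's D-bore, on its axis, 4 mm above the underside, inside the hollow skirt. The bore is 18 mm deep, 21.2 mm wide round, with its flat wall on the pointer (+x) side, 0.9 mm from the axis. So the knob goes on only with its pointer in the direction in which the shaft's flat faces, within about 8 degrees, and centred within about 0.6 mm.
- knob_pointer (a point): Pointer end of the loose knob: on top of the bar, 26 mm from the axis along the knob's +x, 42 mm above the underside.
- control: The control with the bare shaft: a fixed black bezel disc 66 mm in diameter, 2 mm high, on the hob's steel front strip. Origin: centre of its underside, on the shaft's axis, 75 mm above the counter; z up, +x away from the robot to the hob's plates: the off direction. With the knob fully home its underside is on the bezel, 2 mm above this origin. Over 45 N of contact force between them is damage.
- off_mark (a point): Middle of the long black off mark on the steel strip, 41 mm from the shaft's axis along the control's +x. The knob is off when its pointer points at it. The shaft turns with the fitted knob; its clockwise stop is 7 degrees past off.
- shaft_tip (a point): Centre of the tip of the upright steel D-shaft, 22 mm above the control's origin: 20 mm in diameter, 10.5 mm over the flat. Angle not measured: the flat faces somewhere from 17 to 138 degrees counter-clockwise (from above) of off. 0.08 N m of friction holds it, so a knob pressed on with about 6 N slides round on the tip, its underside about 18 mm above the control's origin, until it drops in.
- shaft_ball (a point): Height of a spring ball, 13 mm above the control's origin, on the shaft's side away from the flat (this point is on the axis). With the flats in line the knob drops on freely until its underside is about 12 mm above the control's origin, meets the ball, needs about 3 to 12 N to pass it, and at about 5 mm is pulled home with a snap.
- hob: Fixed two-ring hob, stainless, 500 mm deep (its x, away from the robot), 300 mm wide, top 75 mm above the counter. Origin: centre of its underside. Two controls on the front strip, 205 mm in front of the centre, 62 mm left and right; either may be the bare one. Behind: iron plates 12 mm proud, 145 mm wide 55 mm in front of the centre (empty), 180 mm wide 135 mm behind it (with a pan, top 157 mm).
- knob2_pointer (a point): Pointer end of the other knob, which is the same as the loose one but fitted on the other control: 26 mm from its axis, 44 mm above the steel strip. Must stay at its setting.
- jug: Bystander: steel milk jug 92 mm in diameter, 105 mm high. Origin: centre of its underside.
- cup: Bystander: white espresso cup on a saucer 120 mm in diameter, 58 mm high. Origin: centre of the underside.
- tamper: Bystander: steel tamper 58 mm in diameter, 88 mm high. Origin: centre of its underside.
- jar: Bystander: amber sugar jar 72 mm in diameter, 130 mm high. Origin: centre of its underside.
- cups: Bystander: stack of paper cups 84 mm in diameter, 172 mm high. Origin: centre of its underside.
- portafilter: Bystander: steel filter holder 70 mm in diameter, 40 mm high, with a black handle reaching 150 mm along its x. Origin: under the centre of the round part.
There are look-alikes about, which are no part of the job. What is shaped like the knob but brown or purple is not meant.

How it is judged:
By the outcome, as a careful person would: the job done as asked, in the order asked, and still so for the second after the job is handed in, with the robot touching nothing.
It also fails if it takes over 58 s, if anything falls off the work surface, if the arm or the gripper's body presses on something with over 40 N, if the wrist force passes 120 N, or if a joint passes its speed limit or range.

## Working session

There is one attempt and no reset: what is moved stays moved. The work goes in short steps, Python scripts to look and compute and a shell command to move; the robot and the scene stay as the last step left them, time stands still between calls to the robot, and variables do not carry over. Pictures are saved under pics/ and viewed, and the job is handed in when it is done.

```bash
ls; mkdir -p pics; python3 - <<'E'
from bench import arm, imaging
import cv2
print(arm.sense()); print(arm.tip_reach)
for n in ("side","top","wrist"):
    print(n,imaging.camera_params(n)); cv2.imwrite(f"pics/{n}0.png",imaging.snapshot(n))
E
```

```text
pics
{'clock': 0.0, 'joint_positions': array([-69.8258486 ,  17.86142431,   0.80183446,  86.69237912,
        -0.25165003,  75.58381509,  -1.56016972]), 'joint_vel': array([ 0.06364545, -0.02462219, -0.00870922,  0.03009145, -0.00354366,
       -0.01087379, -0.00614845]), 'effort': array([-1.89149337e-04, -3.79910910e+01,  1.46006020e-01, -2.30589151e+01,
        1.21509132e-02,  1.37435272e-02,  1.09237129e-05]), 'tcp_pos': array([0.21076617, 0.50727148, 0.2492086 ]), 'orientation': array([1.79993951e+02, 1.35729217e-01, 6.74392476e+01]), 'contact_force': array([ 0.85719247, -0.82147236,  0.31083003]), 'ft_torque': array([-0.02407122, -0.05552292, -0.00943309]), 'gripper_width': 0.08561612045777746}
0.019
side {'fx': 386.48770284070156, 'fy': 386.48770284070156, 'cx': 256.2544873227815, 'cy': 193.63654711456064, 'origin': array([ 0.46856666, -0.88333752,  1.02080982]), 'attitude': array([43.98735731,  1.07343517, -5.02712201])}
top {'fx': 379.5350044289382, 'fy': 379.5350044289382, 'cx': 252.20376104090943, 'cy': 188.9949791541589, 'origin': array([ 0.38469588, -0.01831994,  1.33124825]), 'attitude': array([  5.53440253,   1.18283865, -91.1038793 ])}
wrist {'fx': 297.3186396354542, 'fy': 297.3186396354542, 'cx': 256.10867038117584, 'cy': 191.15558738901615, 'origin': array([0.14962567, 0.53455044, 0.37132339]), 'attitude': array([-15.28249296,   0.12387448,  67.40796024])}
```

View pics/side0.png

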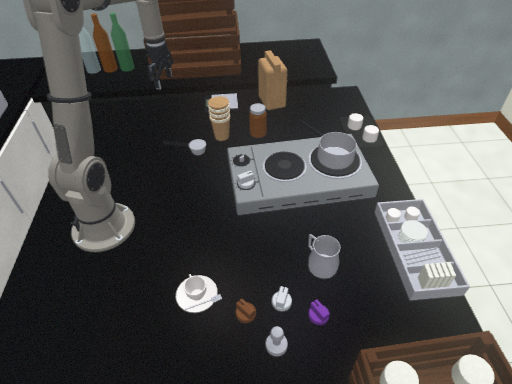

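View pics/top0.png

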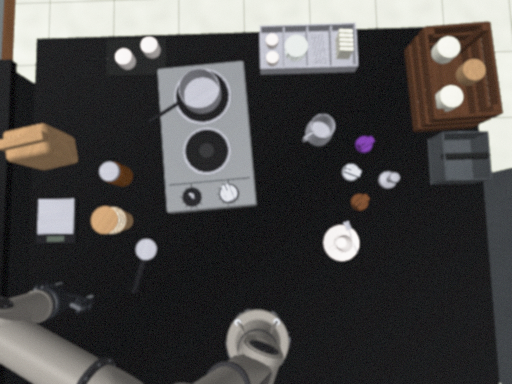

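View pics/wrist0.png

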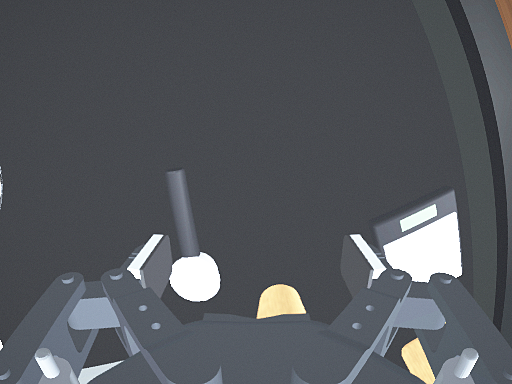

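Bare shaft is at top (191,196), the fitted knob at (228,192), and the loose knob at (352,172), with brown at (360,202) and purple at (365,144). Next I'll write helpers and zoom in.

```bash
cat > h.py <<'E'
import numpy as np, cv2
from scipy.spatial.transform import Rotation as Ro
from bench import arm, imaging
def rot(a): return Ro.from_euler('xyz',a,degrees=True).as_matrix()
def ray(p,uv,fish=False):
    u=(uv[0]-p['cx'])/p['fx']; v=(uv[1]-p['cy'])/p['fy']
    if fish:
        r=np.hypot(u,v); s=np.sin(r)/r if r>1e-9 else 1
        d=np.array([u*s,-v*s,-np.cos(r)])
    else: d=np.array([u,-v,-1.])
    return np.array(p['origin']), rot(p['attitude'])@d
def onz(p,uv,z,fish=False):
    o,d=ray(p,uv,fish); return o+d*(z-o[2])/d[2]
def proj(p,X,fish=False):
    c=rot(p['attitude']).T@(np.array(X)-p['origin']); x,y,z=c[0],-c[1],-c[2]
    if fish:
        r=np.arctan2(np.hypot(x,y),z); k=r/np.hypot(x,y)
        return p['cx']+p['fx']*x*k,p['cy']+p['fy']*y*k
    return p['cx']+p['fx']*x/z,p['cy']+p['fy']*y/z
E
python3 - <<'E'
from h import *
T=imaging.camera_params('top');S=imaging.camera_params('side')
for n,uv,z in (('knob',(352,172),.03),('bare',(191.5,196.5),.085),('knob2',(228,192),.1),('purple',(365,144),.03),('brown',(360,202),.03),('tamper',(390,180),.06),('cup',(341,242),.03),('jug',(320,129),.1)):
    print(n,onz(T,uv,z).round(3))
for n,uv,z in (('knob',(282,298),.03),('bare',(241,160),.085),('knob2',(246,180),.1)): print(n,onz(S,uv,z).round(3))
t=cv2.imread('pics/top0.png'); s=cv2.imread('pics/side0.png')
a=cv2.resize(t[130:220,150:270],None,fx=4,fy=4,interpolation=2)
b=cv2.resize(t[130:220,310:410],None,fx=4,fy=4,interpolation=2)
cv2.imwrite('pics/z1.png',np.hstack([a,b])[:, :800])
a=cv2.resize(s[140:215,220:300],None,fx=5,fy=5,interpolation=2)
b=cv2.resize(s[275:350,225:305],None,fx=5,fy=5,interpolation=2)
cv2.imwrite('pics/z2.png',np.hstack([a,b])[:, :800])
E
```

```text
knob [ 0.563 -0.338  0.03 ]
bare [0.485 0.206 0.085]
knob2 [0.496 0.084 0.1  ]
purple [ 0.66  -0.388  0.03 ]
brown [ 0.459 -0.361  0.03 ]
tamper [ 0.529 -0.456  0.06 ]
cup [ 0.325 -0.291  0.03 ]
jug [ 0.699 -0.223  0.1  ]
knob [ 0.57  -0.344  0.03 ]
bare [0.49  0.195 0.085]
knob2 [0.5   0.072 0.1  ]
```

View pics/z1.png

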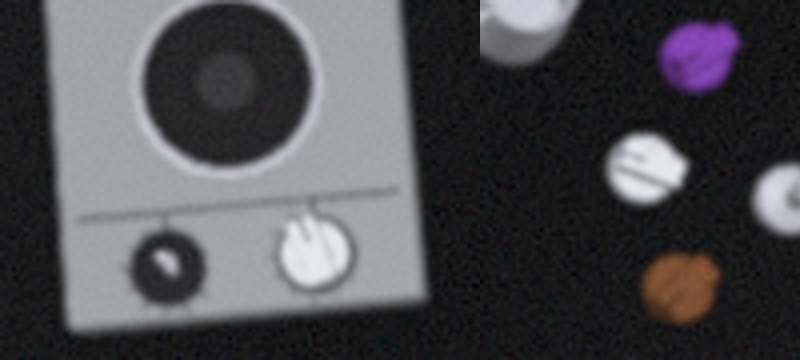

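View pics/z2.png

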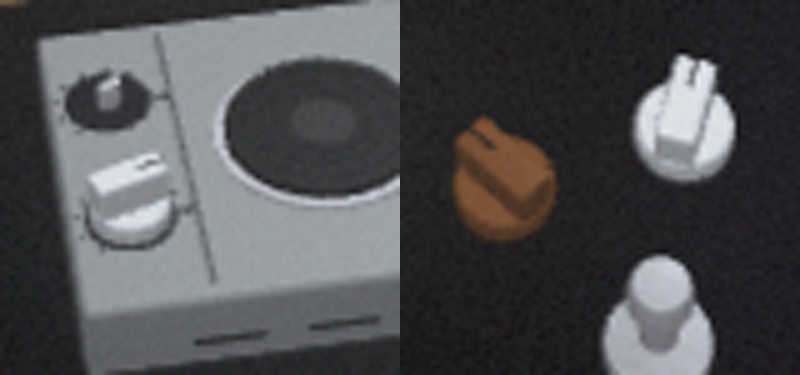

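Loose knob is at about (0.565,-0.34) with its pointer near 75°. The bare control is at (0.487,0.20) and the hob yaw is about 5°. I'll go over the control first to look at the shaft, and a planner helper will print the row sizes.

```bash
cat >> h.py <<'E'
def plan(pos,yaw,n=None):
    s=arm.sense(); p=np.array(s['tcp_pos']); y=s['orientation'][2]
    dy=(yaw-y+180)%360-180; D=np.array(pos)-p
    m=int(max(np.ceil(np.linalg.norm(D)/.058),np.ceil(abs(dy)/10.2),1)); n=n or m
    print('dyaw',round(dy,2),'n',n)
    for k in range(n):
        a=np.radians(y+dy*k/n); d=D/n*1000
        print([0,0,round(-np.radians(dy)/n,3),round(d[0]*np.cos(a)+d[1]*np.sin(a),1),round(d[0]*np.sin(a)-d[1]*np.cos(a),1),round(-d[2],1),0])
E
python3 -c "
from h import *
plan([.485,.19,.25],20)"
```

```text
dyaw -47.44 n 8
[0, 0, np.float64(0.104), np.float64(-23.5), np.float64(46.9), np.float64(-0.1), 0]
[0, 0, np.float64(0.104), np.float64(-18.5), np.float64(49.0), np.float64(-0.1), 0]
[0, 0, np.float64(0.104), np.float64(-13.4), np.float64(50.7), np.float64(-0.1), 0]
[0, 0, np.float64(0.104), np.float64(-8.1), np.float64(51.8), np.float64(-0.1), 0]
[0, 0, np.float64(0.104), np.float64(-2.7), np.float64(52.4), np.float64(-0.1), 0]
[0, 0, np.float64(0.104), np.float64(2.8), np.float64(52.4), np.float64(-0.1), 0]
[0, 0, np.float64(0.104), np.float64(8.2), np.float64(51.8), np.float64(-0.1), 0]
[0, 0, np.float64(0.104), np.float64(13.5), np.float64(50.7), np.float64(-0.1), 0]
```

```bash
python3 -m pendant '[[0,0,0.104,-23.5,47,0,0],[0,0,0.104,-18.5,49,0,0],[0,0,0.104,-13.5,50.5,0,0],[0,0,0.104,-8,52,0,0],[0,0,0.104,-2.5,52.5,0,0],[0,0,0.104,3,52.5,0,0],[0,0,0.104,8,52,0,0],[0,0,0.104,13.5,50.5,0,0],[0,0,0,0,0,0,0],[0,0,0,0,0,0,0],[0,0,0,0,0,0,0]]'
sed -i 's/round(-np/float(-np/; s/radians(dy)\/n,3)/radians(dy)\/n)/' h.py
python3 - <<'E'
from h import *
s=arm.sense(); print(s['tcp_pos'],s['orientation'],s['joint_vel'].round(2))
p=imaging.camera_params('wrist');im=imaging.snapshot('wrist'); print(p['origin'],p['attitude'])
cv2.imwrite('pics/w1.png',im); np.save('w1.npy',np.r_[p['origin'],p['attitude']])
E
```

```text
clock: 1.52
tcp_pos: [0.484, 0.1917, 0.2501]
orientation: [-179.9, 0.0, 20.0]
contact_force: [0.1, 0.8, -0.1]
gripper_width: 0.0851
[0.48398944 0.19165668 0.25005274] [-1.79941447e+02  4.09475707e-02  1.99731553e+01] [-0.24 -0.11  0.09 -0.07  0.34  0.05 -0.01]
[0.46157937 0.25549634 0.37210816] [-15.21462629   0.02838824  19.93704631]
```

View pics/w1.png

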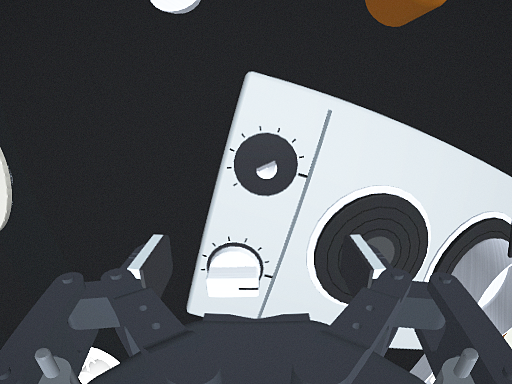

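The wrist view shows the bare bezel at (266,164), the shaft end at (266,170) with its flat on the upper side, and the off mark at (303,175). The fitted knob is at (233,275). I'll zoom in and measure by unprojecting contours onto planes.

```bash
python3 - <<'E'
from h import *
p=imaging.camera_params('wrist'); a=np.load('w1.npy'); p['origin']=a[:3];p['attitude']=a[3:]
im=cv2.imread('pics/w1.png'); g=im.max(2)
cv2.imwrite('pics/w1z.png',cv2.resize(im[115:215,210:330],None,fx=6,fy=6,interpolation=cv2.INTER_CUBIC))
# bezel: dark blob
roi=np.zeros_like(g); roi[125:205,228:304]=1
m=((g<120)&(roi>0)).astype('u1')
cs,_=cv2.findContours(m,cv2.RETR_EXTERNAL,cv2.CHAIN_APPROX_NONE)
c=max(cs,key=cv2.contourArea); hull=c[:,0,:].astype(float)
W=np.array([onz(p,q,.077,True)[:2] for q in hull])
(cx,cy),ax,an=cv2.fitEllipse((W*1000).astype('f4')); print('bezel',cx,cy,ax,len(hull))
# shaft: bright inside
m2=np.zeros_like(g); m2[158:184,252:284]=(g[158:184,252:284]>150)
cs,_=cv2.findContours(m2,cv2.RETR_EXTERNAL,cv2.CHAIN_APPROX_NONE)
c=max(cs,key=cv2.contourArea)[:,0,:]
W=np.array([onz(p,q,.097,True)[:2] for q in c])*1000
print('shaft bbox',W.min(0),W.max(0),'mean',W.mean(0)); print((W-W.mean(0)).round(1).tolist())
print('predicted tip px for (486,200)',proj(p,[.486,.2,.097],True))
# off mark
for uv in ((299,174),(303,175),(308,176)): print(onz(p,uv,.075,True)*1000)
E
```

```text
bezel 488.00537109375 209.36236572265625 (63.07278823852539, 63.48350524902344) 177
shaft bbox [480.05363407 199.43618382] [498.23766202 218.37224436] mean [489.67897229 207.89631275]
[[2.2, 10.2], [1.6, 8.9], [0.8, 8.6], [0.2, 7.4], [-0.7, 7.1], [-1.2, 5.9], [-2.1, 5.5], [-2.7, 4.3], [-3.5, 4.0], [-4.4, 3.7], [-5.0, 2.5], [-5.9, 2.1], [-6.4, 0.9], [-7.3, 0.6], [-7.9, -0.6], [-8.7, -1.0], [-9.6, -1.3], [-9.3, -2.2], [-9.0, -3.1], [-9.5, -4.3], [-9.2, -5.2], [-8.0, -5.8], [-7.7, -6.7], [-6.4, -7.3], [-5.2, -7.9], [-4.0, -8.5], [-3.1, -8.1], [-2.2, -7.8], [-1.0, -8.4], [-0.1, -8.1], [0.8, -7.8], [1.7, -7.4], [2.6, -7.1], [3.5, -6.8], [4.4, -6.5], [5.3, -6.1], [5.8, -4.9], [6.7, -4.6], [7.3, -3.3], [7.8, -2.1], [7.5, -1.2], [8.0, 0.0], [8.6, 1.3], [8.2, 2.2], [7.9, 3.1], [7.5, 4.0], [7.2, 4.9], [6.9, 5.8], [6.5, 6.7], [6.2, 7.6], [5.0, 8.1], [3.7, 8.7], [3.4, 9.6], [3.1, 10.5]]
predicted tip px for (486,200) (np.float64(260.5114307694411), np.float64(176.5628289982201))
[524.19845431 211.69628624  75.        ]
[528.50967839 212.16675329  75.        ]
[533.8325492  213.00854515  75.        ]
```

View pics/w1z.png

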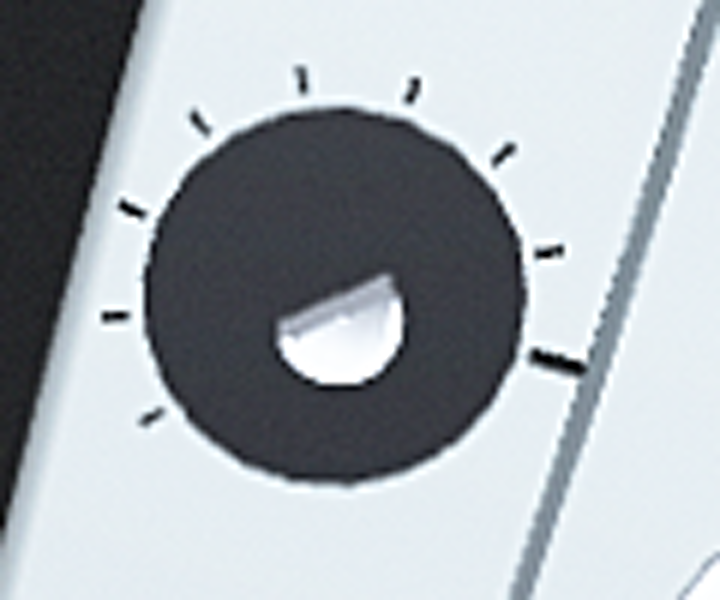

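The flat faces about 133° world, roughly 129° from off. For sub-mm centring I'll take a second view of the shaft with the tool turned 90°, so any hand-eye offset can be separated out.

```bash
python3 - <<'E'
from h import *
plan([.470,.213,.25],-70)
print(arm.sense()['joint_positions'])
E
```

```text
dyaw -89.97 n 9
[0, 0, 0.17447228398445075, np.float64(-0.7), np.float64(-2.8), np.float64(0.0), 0]
[0, 0, 0.17447228398445075, np.float64(-1.1), np.float64(-2.6), np.float64(0.0), 0]
[0, 0, 0.17447228398445075, np.float64(-1.6), np.float64(-2.4), np.float64(0.0), 0]
[0, 0, 0.17447228398445075, np.float64(-2.0), np.float64(-2.1), np.float64(0.0), 0]
[0, 0, 0.17447228398445075, np.float64(-2.3), np.float64(-1.7), np.float64(0.0), 0]
[0, 0, 0.17447228398445075, np.float64(-2.5), np.float64(-1.3), np.float64(0.0), 0]
[0, 0, 0.17447228398445075, np.float64(-2.7), np.float64(-0.8), np.float64(0.0), 0]
[0, 0, 0.17447228398445075, np.float64(-2.8), np.float64(-0.3), np.float64(0.0), 0]
[0, 0, 0.17447228398445075, np.float64(-2.8), np.float64(0.2), np.float64(0.0), 0]
[-41.00316311  14.76724223  22.00218559  91.80575549  -5.73348129
  74.56750902   1.84096968]
```

```bash
python3 -m pendant '[[0,0,0.1745,-0.7,-2.8,0,0],[0,0,0.1745,-1.1,-2.6,0,0],[0,0,0.1745,-1.6,-2.4,0,0],[0,0,0.1745,-2,-2.1,0,0],[0,0,0.1745,-2.3,-1.7,0,0],[0,0,0.1745,-2.5,-1.3,0,0],[0,0,0.1745,-2.7,-0.8,0,0],[0,0,0.1745,-2.8,-0.3,0,0],[0,0,0.1745,-2.8,0.2,0,0],[0,0,0,0,0,0,0],[0,0,0,0,0,0,0],[0,0,0,0,0,0,0]]'
python3 - <<'E'
from h import *
s=arm.sense(); print(s['tcp_pos'],s['orientation'],s['joint_positions'].round(1))
p=imaging.camera_params('wrist');im=imaging.snapshot('wrist'); print(p['origin'],p['attitude'])
cv2.imwrite('pics/w2.png',im); np.save('w2.npy',np.r_[p['origin'],p['attitude']])
E
```

```text
clock: 3.08
tcp_pos: [0.4709, 0.2113, 0.2503]
orientation: [-180.0, 0.0, -70.1]
contact_force: [-0.2, -0.2, 0.5]
gripper_width: 0.0855
[0.47092651 0.21131067 0.25032412] [-1.79998137e+02  4.84072290e-03 -7.01226749e+01] [-53.8  15.3  34.9  92.8  -9.   74.7 -87.6]
[0.53367611 0.23536543 0.37235391] [-1.52369879e+01 -1.07621269e-02 -7.01547343e+01]
```

View pics/w2.png

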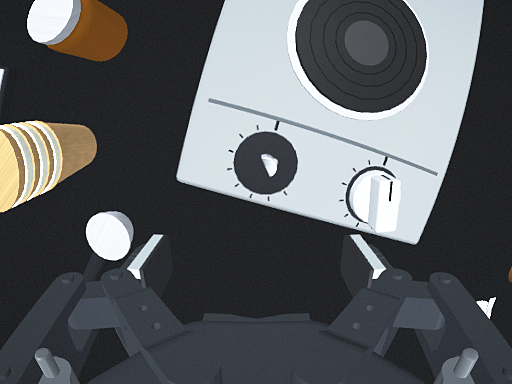

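Second view: bezel at (266,163), shaft at (269,164), off mark at (278,124).

```bash
cat >> h.py <<'E'
def bezel(i,c0,half=42,z=.077,thr=130):
    p=dict(imaging.camera_params('wrist')); a=np.load(f'w{i}.npy'); p['origin']=a[:3];p['attitude']=a[3:]
    im=cv2.imread(f'pics/w{i}.png'); x0,y0=c0[0]-half,c0[1]-half; K=4
    c=cv2.resize(im[y0:y0+2*half,x0:x0+2*half],None,fx=K,fy=K,interpolation=cv2.INTER_CUBIC).max(2)
    m=(c<thr).astype('u1'); m=cv2.morphologyEx(m,cv2.MORPH_OPEN,np.ones((21,21),'u1'))
    n,l,st,ce=cv2.connectedComponentsWithStats(m); k=l[half*K+0,half*K-8*K] or 1+np.argmax(st[1:,4])
    cs,_=cv2.findContours((l==k).astype('u1'),cv2.RETR_EXTERNAL,cv2.CHAIN_APPROX_NONE)
    q=(max(cs,key=cv2.contourArea)[:,0,:]+.5)/K-.5+[x0,y0]
    W=np.array([onz(p,u,z,True)[:2] for u in q])*1000
    return p,im,cv2.fitEllipse(W.astype('f4'))
E
python3 - <<'E'
from h import *
for i,c0 in ((1,(266,164)),(2,(266,163))):
    p,im,e=bezel(i,c0); print(i,e)
    x,y=c0
    cv2.imwrite(f'pics/z_{i}.png',cv2.resize(im[y-25:y+25,x-25:x+25],None,fx=11,fy=11,interpolation=cv2.INTER_CUBIC))
a=np.array(bezel(1,(266,164))[2][0]);b=np.array(bezel(2,(266,163))[2][0])
def A(psi): 
    t=np.radians(psi); return np.array([[np.cos(t),np.sin(t)],[np.sin(t),-np.cos(t)]])
M=np.vstack([np.hstack([np.eye(2),A(19.97)]),np.hstack([np.eye(2),A(-70.12)])])
print('true xy, e tool',np.linalg.solve(M,np.r_[a,b]))
E
```

```text
1 ((488.0133972167969, 209.34568786621094), (63.97554397583008, 64.04827117919922), 97.7778549194336)
2 ((488.6564636230469, 209.20274353027344), (64.10224151611328, 64.23462677001953), 4.319934368133545)
true xy, e tool [ 4.88263570e+02  2.08953187e+02 -1.01080684e-01 -4.54341431e-01]
```

View pics/z_2.png

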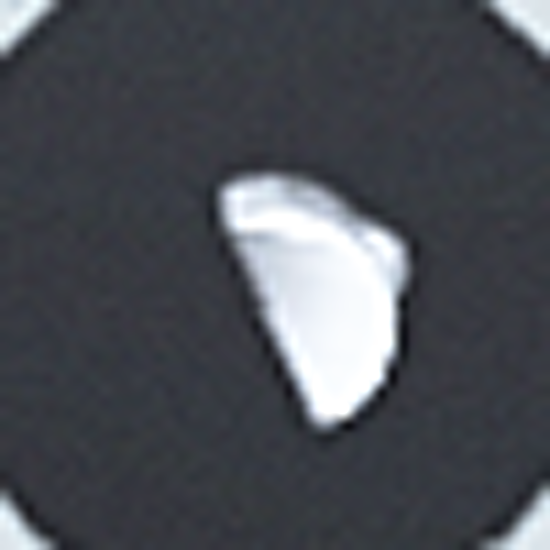

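View pics/z_1.png

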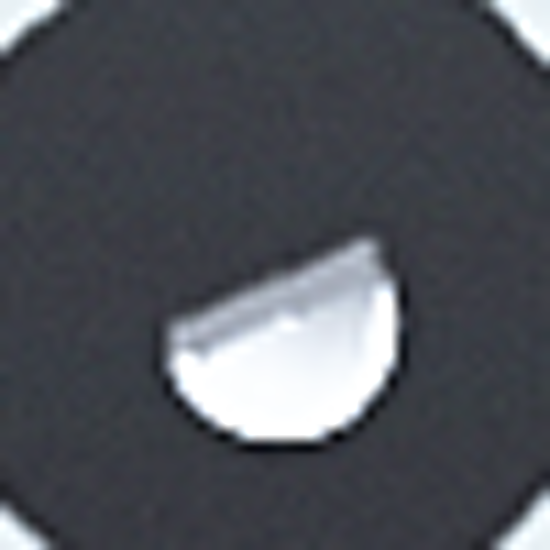

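```bash
python3 - <<'E'
from h import *
def go(i,c0,pts,z):
    p=dict(imaging.camera_params('wrist')); a=np.load(f'w{i}.npy'); p['origin']=a[:3];p['attitude']=a[3:]
    w=[onz(p,((x+.5)/11-.5+c0[0]-25,(y+.5)/11-.5+c0[1]-25),z,True)[:2]*1000 for x,y in pts]
    d=w[1]-w[0]; print(i,w[0].round(1),w[1].round(1),'len',np.linalg.norm(d).round(1),'dir',np.degrees(np.arctan2(d[1],d[0])).round(1))
go(2,(266,163),[(228,240),(308,425)],.097)
go(1,(266,164),[(170,325),(370,238)],.077)
go(1,(266,164),[(195,352),(385,285)],.097)
# off marks and slot line of strip
def px(i,uv,z):
    p=dict(imaging.camera_params('wrist')); a=np.load(f'w{i}.npy'); p['origin']=a[:3];p['attitude']=a[3:]; return onz(p,uv,z,True)[:2]*1000
print(px(2,(278,124),.075), px(1,(303,175),.075))
a=px(2,(210,100),.075);b=px(2,(436,174),.075);d=b-a;print('slot dir',np.degrees(np.arctan2(d[1],d[0]))+90)
a=px(1,(330,111),.075);b=px(1,(262,318),.075);d=b-a;print('slot dir',np.degrees(np.arctan2(d[1],d[0]))+90)
E
```

```text
2 [493.8 215.8] [481.  203.8] len 17.6 dir -136.8
1 [480.5 202.6] [494.9 216.5] len 20.0 dir 43.9
1 [482.  204.7] [495.3 215.8] len 17.3 dir 39.8
[529.98483952 210.83581356] [528.50967839 212.16675329]
slot dir 3.8761984736634787
slot dir 4.887502522048621
```

Two independent views agree: axis at (488.3, 209.0) mm, flat facing about 133°, off direction about 4°. Next, over to the loose knob.

```bash
python3 - <<'E'
from h import *
plan([.562,-.356,.25],-15,11)
E
```

```text
dyaw 55.15 n 11
[0, 0, -0.08750518513436788, np.float64(51.3), np.float64(9.7), np.float64(0.0), 0]
[0, 0, -0.08750518513436788, np.float64(50.3), np.float64(14.2), np.float64(0.0), 0]
[0, 0, -0.08750518513436788, np.float64(48.8), np.float64(18.5), np.float64(0.0), 0]
[0, 0, -0.08750518513436788, np.float64(47.0), np.float64(22.7), np.float64(0.0), 0]
[0, 0, -0.08750518513436788, np.float64(44.9), np.float64(26.7), np.float64(0.0), 0]
[0, 0, -0.08750518513436788, np.float64(42.4), np.float64(30.6), np.float64(0.0), 0]
[0, 0, -0.08750518513436788, np.float64(39.5), np.float64(34.1), np.float64(0.0), 0]
[0, 0, -0.08750518513436788, np.float64(36.4), np.float64(37.5), np.float64(0.0), 0]
[0, 0, -0.08750518513436788, np.float64(33.0), np.float64(40.5), np.float64(0.0), 0]
[0, 0, -0.08750518513436788, np.float64(29.3), np.float64(43.2), np.float64(0.0), 0]
[0, 0, -0.08750518513436788, np.float64(25.4), np.float64(45.6), np.float64(0.0), 0]
```

```bash
python3 -m pendant '[[0,0,-0.0875,51,9.5,0,0],[0,0,-0.0875,50,14,0,0],[0,0,-0.0875,49,18.5,0,0],[0,0,-0.0875,47,22.5,0,0],[0,0,-0.0875,45,26.5,0,0],[0,0,-0.0875,42.5,30.5,0,0],[0,0,-0.0875,39.5,34,0,0],[0,0,-0.0875,36.5,37.5,0,0],[0,0,-0.0875,33,40.5,0,0],[0,0,-0.0875,29.5,43,0,0],[0,0,-0.0875,25.5,45.5,0,0],[0,0,0,0,0,0,0],[0,0,0,0,0,0,0],[0,0,0,0,0,0,0]]'
python3 - <<'E'
from h import *
s=arm.sense(); print(s['tcp_pos'],s['orientation'],s['joint_positions'].round(1))
p=imaging.camera_params('wrist');im=imaging.snapshot('wrist'); print(p['origin'],p['attitude'])
cv2.imwrite('pics/w3.png',im); np.save('w3.npy',np.r_[p['origin'],p['attitude']])
E
```

```text
clock: 4.88
tcp_pos: [0.5636, -0.3532, 0.2504]
orientation: [-179.9, -0.0, -14.9]
contact_force: [-0.0, 0.1, 0.1]
gripper_width: 0.0858
[ 0.56357505 -0.35318127  0.25041808] [-1.79908798e+02 -2.05993001e-02 -1.49095150e+01] [ 10.9  34.9  35.7  66.6 -19.7  84.2  28.6]
[ 0.58079588 -0.2876351   0.37254074] [-15.17121324  -0.04310257 -14.94137194]
```

View pics/w3.png

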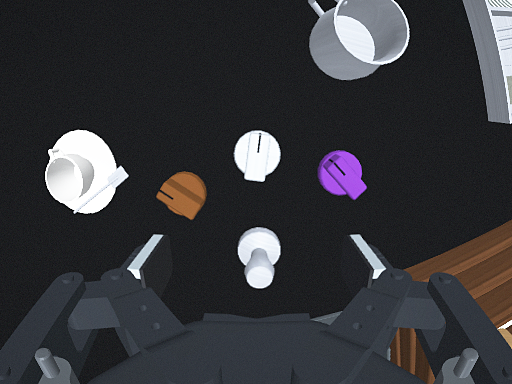

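Knob is at (257,155), pointer (black line) up in the image at (259,142). Tamper is at (260,255), brown at (182,195), purple at (342,174). Zooming to measure axis and pointer.

```bash
python3 - <<'E'
from h import *
im=cv2.imread('pics/w3.png')
cv2.imwrite('pics/z_3.png',cv2.resize(im[125:190,227:292],None,fx=9,fy=9,interpolation=cv2.INTER_CUBIC))
E
```

```text
(no output)
```

View pics/z_3.png

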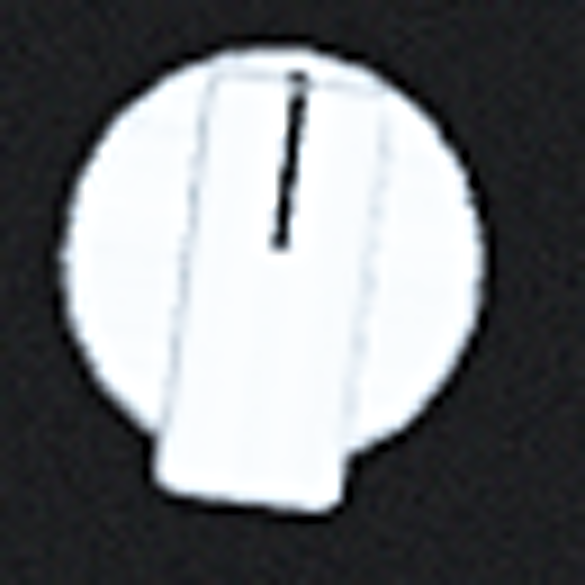

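```bash
python3 - <<'E'
from h import *
from scipy.optimize import least_squares
p=dict(imaging.camera_params('wrist')); a=np.load('w3.npy'); p['origin']=a[:3];p['attitude']=a[3:]
w=[onz(p,((x+.5)/9-.5+227,(y+.5)/9-.5+125),.042,True)[:2]*1000 for x,y in [(211,78),(385,92),(156,492),(338,512),(300,75),(280,245)]]
L=lambda a,b:(np.linalg.norm(a-b).round(1))
D=lambda a,b:np.degrees(np.arctan2(*(a-b)[::-1])).round(1)
print('centre',np.mean(w[:4],0),'len',L(w[0],w[2]),L(w[1],w[3]),'wid',L(w[0],w[1]),L(w[2],w[3]),'dirs',D(w[0],w[2]),D(w[1],w[3]),D(w[4],w[5]),'line end',w[4])
im=cv2.imread('pics/w3.png'); c=cv2.resize(im[125:190,227:292],None,fx=9,fy=9,interpolation=cv2.INTER_CUBIC).max(2)
cs,_=cv2.findContours((c>125).astype('u1'),cv2.RETR_EXTERNAL,cv2.CHAIN_APPROX_NONE)
q=max(cs,key=cv2.contourArea)[:,0,:]; q=q[q[:,1]<415]
W=np.array([onz(p,((x+.5)/9-.5+227,(y+.5)/9-.5+125),.014,True)[:2]*1000 for x,y in q])
r=least_squares(lambda t:np.hypot(W[:,0]-t[0],W[:,1]-t[1])-t[2],[565,-340,29]); print('skirt',r.x,np.abs(r.fun).max())
E
```

```text
centre [ 568.78777519 -336.60779488] len 52.9 53.6 wid 21.5 23.2 dirs 67.3 69.1 68.5 line end [ 579.20755884 -310.78678269]
skirt [ 569.05815532 -336.0480592    28.43101984] 0.7348092091866931
```

The knob fits the given sizes (bar 53×22, skirt radius 28.4): axis (568.9,-336.8), pointer 68.3°, so grasp yaw is -21.7.

```bash
python3 - <<'E'
from h import *
plan([.5689,-.3368,.08],-21.7,4)
E
```

```text
dyaw -6.8 n 4
[0, 0, 0.0296660787846837, np.float64(0.2), np.float64(-4.3), np.float64(42.6), 0]
[0, 0, 0.0296660787846837, np.float64(0.1), np.float64(-4.3), np.float64(42.6), 0]
[0, 0, 0.0296660787846837, np.float64(-0.0), np.float64(-4.3), np.float64(42.6), 0]
[0, 0, 0.0296660787846837, np.float64(-0.2), np.float64(-4.3), np.float64(42.6), 0]
```

```bash
python3 -m pendant '[[0,0,0.0297,0.2,-4.3,42.6,0],[0,0,0.0297,0.1,-4.3,42.6,0],[0,0,0.0297,0,-4.3,42.6,0],[0,0,0.0297,-0.2,-4.3,42.6,0],[0,0,0,0,0,0,0],[0,0,0,0,0,0,0],[0,0,0,0,0,0,0]]'
python3 - <<'E'
from h import *
plan([.5689,-.3368,.036],-21.7,3)
E
```

```text
clock: 5.8
tcp_pos: [0.5694, -0.3402, 0.0829]
orientation: [179.9, -0.3, -21.9]
contact_force: [0.6, -0.2, 0.3]
gripper_width: 0.0856
dyaw 0.15 n 3
[0, 0, -0.0008959934216101747, np.float64(-0.6), np.float64(-1.0), np.float64(15.6), 0]
[0, 0, -0.0008959934216101747, np.float64(-0.6), np.float64(-1.0), np.float64(15.6), 0]
[0, 0, -0.0008959934216101747, np.float64(-0.6), np.float64(-1.0), np.float64(15.6), 0]
```

```bash
python3 -m pendant '[[0,0,0,-0.6,-1,15.6,0],[0,0,0,-0.6,-1,15.6,0],[0,0,0,-0.6,-1,14,0],[0,0,0,0,0,0,0],[0,0,0,0,0,0,0],[0,0,0,0,0,0,0],[0,0,0,0,0,0,0]]'
python3 - <<'E'
from h import *
plan([.5689,-.3368,.036],-21.7,1)
E
```

```text
clock: 6.68
tcp_pos: [0.5678, -0.3357, 0.0354]
orientation: [180.0, -0.1, -21.9]
contact_force: [-0.3, -0.2, 0.3]
gripper_width: 0.0853
dyaw 0.18 n 1
[0, 0, -0.003090574607014245, np.float64(1.4), np.float64(0.6), np.float64(-0.6), 0]
```

```bash
python3 -m pendant '[[0,0,-0.003,1.4,0.6,-0.6,0],[0,0,0,0,0,0,0],[0,0,0,0,0,0,0],[0,0,0,0,0,0,0]]'
python3 - <<'E'
from h import *
for k in range(1): plan([.5689,-.3368,.036],-21.7,1); print(arm.sense()['joint_vel'].round(2))
E
```

```text
clock: 7.18
tcp_pos: [0.5685, -0.3364, 0.0353]
orientation: [-180.0, 0.0, -21.7]
contact_force: [-0.0, 0.3, -1.0]
gripper_width: 0.0852
dyaw -0.0 n 1
[0, 0, 5.909309210287304e-05, np.float64(0.5), np.float64(0.3), np.float64(-0.7), 0]
[-0.03  0.09 -0.02  0.13  0.05  0.03  0.02]
```

```bash
python3 -m pendant '[[0,0,0,0.5,0.3,0,0.4],[0,0,0,0,0,0,0.7],[0,0,0,0,0,0,1],[0,0,0,0,0,0,1],[0,0,0,0,0,0,1],[0,0,0,0,0,0,1],[0,0,0,0,0,0,1]]' 60
python3 -c "
from h import *
s=arm.sense();print(s['tcp_pos'],s['orientation'],s['contact_force'],s['ft_torque'])"
```

```text
clock: 8.05
tcp_pos: [0.569, -0.337, 0.0355]
orientation: [180.0, -0.0, -21.7]
contact_force: [0.2, -0.3, 1.9]
gripper_width: 0.0232
[ 0.56903809 -0.3369833   0.03554181] [ 1.79998121e+02 -2.57531543e-02 -2.16985744e+01] [ 0.19991717 -0.29732652  1.90432007] [ 0.00111106 -0.03144414  0.01253365]
```

```bash
python3 -m pendant '[[0,0,0,0,0,15,1],[0,0,0,0,0,0,1]]' >/dev/null 2>&1; true
```

```text
(no output)
```

That was my mistake: +z is toward the counter, so that row pressed down instead of lifting. Checking the state now.

```bash
python3 -c "
from h import *
s=arm.sense();print(s['clock'],s['tcp_pos'],s['orientation'],s['contact_force'],s['ft_torque'],s['gripper_width'])"
```

```text
8.3 [ 0.56896289 -0.33745184  0.03334716] [-1.79751397e+02 -1.02211658e-01 -2.17241666e+01] [-19.19939286  14.33529889  58.27326651] [ 3.12043354  4.05805441 -0.24865869] 0.02343255537345281
```

Peak reading is 58 N, under the 120 N wrist limit, and the TCP slipped about 2 mm down the bar. I'll back that off and lift.

```bash
python3 -m pendant '[[0,0,0,0,0,-15,1],[0,0,0,0,0,0,1],[0,0,0,0,0,0,1],[0,0,0,0,0,0,1]]'; python3 -c "
from h import *
s=arm.sense();print(s['clock'],s['tcp_pos'],s['orientation'],s['contact_force'],s['ft_torque'],s['gripper_width'])"
```

```text
clock: 8.8
tcp_pos: [0.5684, -0.3362, 0.0338]
orientation: [-180.0, 0.1, -21.7]
contact_force: [-0.2, 1.0, -0.3]
gripper_width: 0.023
8.8 [ 0.56838434 -0.33623073  0.03384117] [-1.79970068e+02  1.36639736e-01 -2.16896766e+01] [-0.17389241  0.99259585 -0.31434872] [ 0.16001426  0.03411755 -0.00850244] 0.02297901990883111
```

I'll let go, rise and re-measure rather than rely on a disturbed grip.

```bash
python3 -m pendant '[[0,0,0,0,0,0,0],[0,0,0,0,0,0,0],[0,0,0,0,0,0,0],[0,0,0,0,0,0,0],[0,0,0,0,0,-30,0],[0,0,0,0,15,-60,0],[0,0,0,0,0,-60,0],[0,0,0,0,0,-60,0],[0,0,0,0,0,0,0],[0,0,0,0,0,0,0],[0,0,0,0,0,0,0]]'
python3 - <<'E'
from h import *
s=arm.sense(); print(s['tcp_pos'],s['orientation'],s['contact_force'])
p=imaging.camera_params('wrist');im=imaging.snapshot('wrist')
cv2.imwrite('pics/w4.png',im); np.save('w4.npy',np.r_[p['origin'],p['attitude']])
print(proj(p,[.569,-.3368,.014],True))
u,v=map(int,proj(p,[.569,-.3368,.02],True)); print(u,v)
cv2.imwrite('pics/z_4.png',cv2.resize(im[v-33:v+33,u-33:u+33],None,fx=9,fy=9,interpolation=cv2.INTER_CUBIC))
E
```

```text
clock: 10.18
tcp_pos: [0.5627, -0.3499, 0.243]
orientation: [-179.9, 0.2, -21.7]
contact_force: [1.5, 0.6, -0.5]
gripper_width: 0.0856
[ 0.56266101 -0.34987559  0.2429809 ] [-179.93195882    0.23161563  -21.69932377] [ 1.53283448  0.61870328 -0.5174419 ]
(np.float64(257.97287095741797), np.float64(157.12379547337545))
257 157
```

View pics/z_4.png

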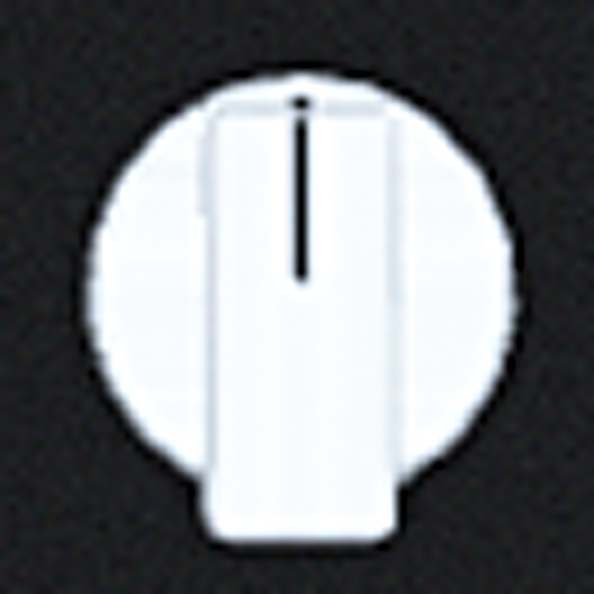

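View pics/w4.png

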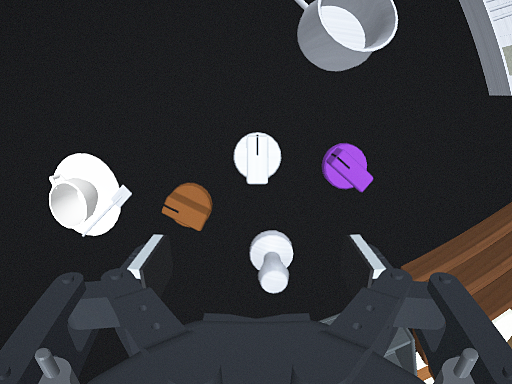

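Knob is undisturbed and upright at (257,157), with the bar now exactly in line with the jaws.

```bash
python3 - <<'E'
from h import *
from scipy.optimize import least_squares
p=dict(imaging.camera_params('wrist')); a=np.load('w4.npy'); p['origin']=a[:3];p['attitude']=a[3:]
X=lambda x,y,z: onz(p,((x+.5)/9-.5+224,(y+.5)/9-.5+124),z,True)[:2]*1000
w=[X(x,y,.042) for x,y in [(210,106),(396,106),(204,542),(397,542),(301,100),(302,280)]]
L=lambda a,b:(np.linalg.norm(a-b).round(1))
D=lambda a,b:np.degrees(np.arctan2(*(a-b)[::-1])).round(1)
print('centre',np.mean(w[:4],0),'len',L(w[0],w[2]),L(w[1],w[3]),'wid',L(w[0],w[1]),L(w[2],w[3]),'dirs',D(w[0],w[2]),D(w[1],w[3]),D(w[4],w[5]))
im=cv2.imread('pics/w4.png'); c=cv2.resize(im[124:190,224:290],None,fx=9,fy=9,interpolation=cv2.INTER_CUBIC).max(2)
cs,_=cv2.findContours((c>125).astype('u1'),cv2.RETR_EXTERNAL,cv2.CHAIN_APPROX_NONE)
q=max(cs,key=cv2.contourArea)[:,0,:]; q=q[q[:,1]<455]
W=np.array([X(x,y,.014) for x,y in q])
r=least_squares(lambda t:np.hypot(W[:,0]-t[0],W[:,1]-t[1])-t[2],[565,-340,29]); print('skirt',r.x,np.abs(r.fun).max())
plan([.5688,-.3368,.08],-21.7,4)
E
```

```text
centre [ 568.47132399 -335.29412273] len 54.2 54.1 wid 22.4 24.0 dirs 67.1 68.8 68.6
skirt [ 568.47228744 -334.97169148   28.44461824] 0.5924880127911507
dyaw 0.0 n 4
[0, 0, -7.415244072968421e-06, np.float64(0.2), np.float64(-3.6), np.float64(40.7), 0]
[0, 0, -7.415244072968421e-06, np.float64(0.2), np.float64(-3.6), np.float64(40.7), 0]
[0, 0, -7.415244072968421e-06, np.float64(0.2), np.float64(-3.6), np.float64(40.7), 0]
[0, 0, -7.415244072968421e-06, np.float64(0.2), np.float64(-3.6), np.float64(40.7), 0]
```

```bash
python3 - <<'E'
from h import *
plan([.5684,-.3356,.037],-21.7,5)
E
echo; python3 -m pendant '[[0,0,0,0,-4,42,0],[0,0,0,0,-4,42,0],[0,0,0,0,-4,42,0],[0,0,0,0,-3,42,0],[0,0,0,0,0,20,0],[0,0,0,0,0,12,0],[0,0,0,0,0,0,0],[0,0,0,0,0,0,0],[0,0,0,0,0,0,0],[0,0,0,0,0,0,0]]'
python3 - <<'E'
from h import *
plan([.5684,-.3356,.036],-21.7,1)
E
```

```text
dyaw 0.0 n 5
[0, 0, -5.932195258374737e-06, np.float64(-0.0), np.float64(-3.1), np.float64(41.2), 0]
[0, 0, -5.932195258374737e-06, np.float64(-0.0), np.float64(-3.1), np.float64(41.2), 0]
[0, 0, -5.932195258374737e-06, np.float64(-0.0), np.float64(-3.1), np.float64(41.2), 0]
[0, 0, -5.932195258374737e-06, np.float64(-0.0), np.float64(-3.1), np.float64(41.2), 0]
[0, 0, -5.932195258374737e-06, np.float64(-0.0), np.float64(-3.1), np.float64(41.2), 0]

clock: 11.48
tcp_pos: [0.5693, -0.3372, 0.0462]
orientation: [180.0, -0.1, -21.7]
contact_force: [0.4, 0.1, 0.4]
gripper_width: 0.0855
dyaw 0.0 n 1
[0, 0, -1.822161528813882e-06, np.float64(-1.5), np.float64(-1.2), np.float64(10.2), 0]
```

```bash
python3 -m pendant '[[0,0,0,-1.5,-1.2,10,0],[0,0,0,0,0,0,0],[0,0,0,0,0,0,0],[0,0,0,0,0,0,0]]'
python3 - <<'E'
from h import *
plan([.5684,-.3356,.036],-21.7,1)
E
```

```text
clock: 11.98
tcp_pos: [0.568, -0.3354, 0.0354]
orientation: [180.0, -0.0, -21.7]
contact_force: [-0.2, -0.5, 0.1]
gripper_width: 0.0855
dyaw -0.0 n 1
[0, 0, 2.5649428628839322e-05, np.float64(0.4), np.float64(0.1), np.float64(-0.6), 0]
```

```bash
python3 -m pendant '[[0,0,0,0.4,0.1,0,0.4],[0,0,0,0,0,0,0.7],[0,0,0,0,0,0,1],[0,0,0,0,0,0,1],[0,0,0,0,0,0,1],[0,0,0,0,0,0,1]]' 60
python3 -c "
from h import *
s=arm.sense();print(s['tcp_pos'],s['orientation'],s['contact_force'],s['ft_torque'])"
```

```text
clock: 12.72
tcp_pos: [0.5684, -0.3356, 0.0356]
orientation: [180.0, -0.0, -21.7]
contact_force: [-0.9, 0.8, 2.2]
gripper_width: 0.0232
[ 0.56842947 -0.33556499  0.03559359] [ 1.79996483e+02 -2.72539969e-02 -2.16977946e+01] [-0.8701389   0.82539587  2.16535609] [0.06215015 0.06958633 0.04598492]
```

Lift (negative z) and carry.

```bash
python3 -m pendant '[[0,0,0,0,0,-30,1],[0,0,0,0,0,-50,1],[0,0,0,0,0,-50,1],[0,0,0,0,0,-40,1],[0,0,0,0,0,0,1]]'
python3 - <<'E'
from h import *
s=arm.sense(); print(s['contact_force'],s['tcp_pos'])
plan([.4883,.2090,.20],43,12)
E
```

```text
clock: 13.35
tcp_pos: [0.5697, -0.3371, 0.209]
orientation: [179.9, -0.4, -21.7]
contact_force: [-0.3, -0.2, -2.6]
gripper_width: 0.0233
[-0.33643176 -0.24241613 -2.56587181] [ 0.56971169 -0.33712235  0.20900608]
dyaw 64.7 n 12
[0, 0, -0.09410440608072468, np.float64(-23.1), np.float64(-39.8), np.float64(0.8), 0]
[0, 0, -0.09410440608072468, np.float64(-19.3), np.float64(-41.8), np.float64(0.8), 0]
[0, 0, -0.09410440608072468, np.float64(-15.3), np.float64(-43.4), np.float64(0.8), 0]
[0, 0, -0.09410440608072468, np.float64(-11.1), np.float64(-44.6), np.float64(0.8), 0]
[0, 0, -0.09410440608072468, np.float64(-6.9), np.float64(-45.5), np.float64(0.8), 0]
[0, 0, -0.09410440608072468, np.float64(-2.6), np.float64(-45.9), np.float64(0.8), 0]
[0, 0, -0.09410440608072468, np.float64(1.7), np.float64(-46.0), np.float64(0.8), 0]
[0, 0, -0.09410440608072468, np.float64(6.1), np.float64(-45.6), np.float64(0.8), 0]
[0, 0, -0.09410440608072468, np.float64(10.3), np.float64(-44.8), np.float64(0.8), 0]
[0, 0, -0.09410440608072468, np.float64(14.5), np.float64(-43.7), np.float64(0.8), 0]
[0, 0, -0.09410440608072468, np.float64(18.5), np.float64(-42.1), np.float64(0.8), 0]
[0, 0, -0.09410440608072468, np.float64(22.4), np.float64(-40.2), np.float64(0.8), 0]
```

```bash
python3 -m pendant '[[0,0,-0.094,-23,-40,0.8,1],[0,0,-0.094,-19.5,-42,0.8,1],[0,0,-0.094,-15.5,-43.5,0.8,1],[0,0,-0.094,-11,-44.5,0.8,1],[0,0,-0.094,-7,-45.5,0.8,1],[0,0,-0.094,-2.5,-46,0.8,1],[0,0,-0.094,1.5,-46,0.8,1],[0,0,-0.094,6,-45.5,0.8,1],[0,0,-0.094,10.5,-45,0.8,1],[0,0,-0.094,14.5,-43.5,0.8,1],[0,0,-0.094,18.5,-42,0.8,1],[0,0,-0.094,22.5,-40,0.8,1],[0,0,0,0,0,0,1],[0,0,0,0,0,0,1],[0,0,0,0,0,0,1]]'
python3 - <<'E'
from h import *
s=arm.sense(); print(s['contact_force'],s['tcp_pos'],s['joint_positions'].round(1))
plan([.4883,.2090,.140],43,2)
im=imaging.snapshot('wrist'); cv2.imwrite('pics/w5.png',im)
E
```

```text
clock: 15.22
tcp_pos: [0.4873, 0.2088, 0.1948]
orientation: [180.0, 0.1, 42.8]
contact_force: [-0.2, 0.1, -2.6]
gripper_width: 0.0229
[-0.22403144  0.14027402 -2.5798709 ] [0.48732226 0.20882912 0.19484784] [-37.6  17.9  16.   95.2  -5.2  67.7  22.4]
dyaw 0.25 n 2
[0, 0, -0.0021802722678711263, np.float64(0.4), np.float64(0.3), np.float64(27.4), 0]
[0, 0, -0.0021802722678711263, np.float64(0.4), np.float64(0.3), np.float64(27.4), 0]
```

View pics/w5.png

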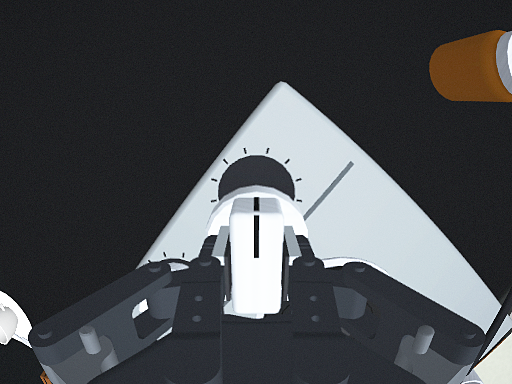

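The held knob shows at (257,230), pointer line between rows 197 and 258, pointing up (−tool y). Checking its centring in the grip.

```bash
python3 - <<'E'
from h import *
s=arm.sense();p=imaging.camera_params('wrist'); R=rot(s['orientation']); t=np.array(s['tcp_pos'])
for n,o in (('ptr end top',(0,-26,-6.4)),('bar corner',(12,-27,-6.4)),('bar corner',(-12,-27,-6.4)),('line inner',(0,-6,-6.4))):
    print(n,proj(p,t+R@np.array(o)/1000,True))
im=cv2.imread('pics/w5.png'); cv2.imwrite('pics/z_5.png',cv2.resize(im[180:270,210:310],None,fx=6,fy=6,interpolation=cv2.INTER_CUBIC))
E
```

```text
ptr end top (np.float64(253.4224703255643), np.float64(214.2747436069068))
bar corner (np.float64(282.49629572434077), np.float64(211.9184949858746))
bar corner (np.float64(224.38367839813782), np.float64(211.92887020569543))
line inner (np.float64(253.59734779710908), np.float64(257.17047831524565))
```

View pics/z_5.png

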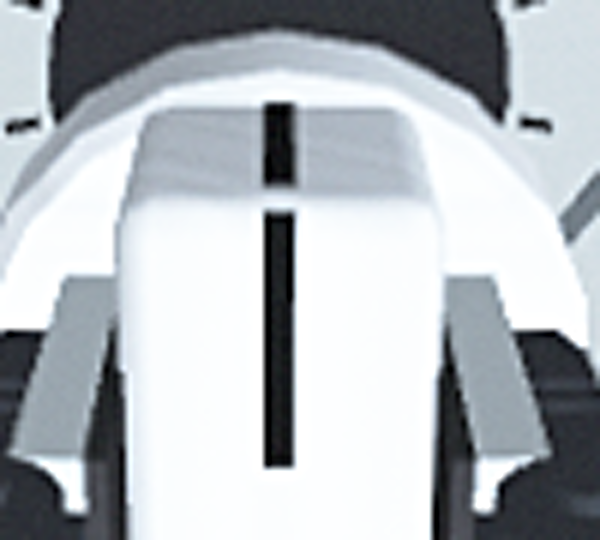

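The grip is centred: about 0.2–0.3 mm along the bar, with the small view offset being camera error shared by the pads. Next, down to just above the tip (contact expected at TCP z≈0.1286).

```bash
python3 -m pendant '[[0,0,-0.004,0.8,0.3,30,1],[0,0,0,0,0,27,1],[0,0,0,0,0,0,1],[0,0,0,0,0,0,1],[0,0,0,0,0,0,1],[0,0,0,0,0,0,1]]'
python3 - <<'E'
from h import *
s=arm.sense(); print(s['contact_force'],s['tcp_pos'],s['orientation'])
plan([.4881,.2091,.134],43,1)
E
```

```text
clock: 16.02
tcp_pos: [0.4888, 0.2115, 0.1397]
orientation: [180.0, -0.1, 43.2]
contact_force: [0.4, -0.8, -1.6]
gripper_width: 0.0231
[ 0.41453202 -0.76626808 -1.60017643] [0.48877755 0.21147434 0.13974006] [ 1.79969074e+02 -1.15308982e-01  4.31549733e+01]
dyaw -0.15 n 1
[0, 0, 0.002704793704483329, np.float64(-2.1), np.float64(1.3), np.float64(5.7), 0]
```

```bash
python3 -m pendant '[[0,0,0.003,-2.1,1.3,5.7,1],[0,0,0,0,0,0,1],[0,0,0,0,0,0,1],[0,0,0,0,0,0,1],[0,0,0,0,0,0,1]]'
python3 - <<'E'
from h import *
s=arm.sense(); print(s['contact_force'],s['tcp_pos'],s['orientation'],s['ft_torque'])
plan([.4881,.2091,.130],43,1)
E
```

```text
clock: 16.65
tcp_pos: [0.4875, 0.2089, 0.1331]
orientation: [180.0, -0.0, 43.0]
contact_force: [0.2, 0.0, -1.8]
gripper_width: 0.0229
[ 0.22569433  0.00951137 -1.75087543] [0.48750787 0.20892369 0.13305359] [ 1.79997499e+02 -7.39747811e-03  4.29942496e+01] [-0.00904846 -0.03325689  0.05143685]
dyaw 0.01 n 1
[0, 0, -0.00010036294097072771, np.float64(0.6), np.float64(0.3), np.float64(3.1), 0]
```

```bash
python3 -m pendant '[[0,0,0,0.6,0.3,1.5,1],[0,0,0,0,0,1.5,1],[0,0,0,0,0,0,1],[0,0,0,0,0,0,1]]'
python3 - <<'E'
from h import *
s=arm.sense(); print(s['contact_force'],s['tcp_pos'],s['orientation'],s['ft_torque'])
plan([.4881,.2091,.128],43,1)
E
```

```text
clock: 17.15
tcp_pos: [0.4881, 0.209, 0.13]
orientation: [180.0, 0.0, 43.0]
contact_force: [0.1, -0.3, -2.3]
gripper_width: 0.0229
[ 0.05035185 -0.30883983 -2.29122811] [0.48811649 0.20902275 0.12998278] [1.79998187e+02 4.09322913e-04 4.29869015e+01] [-0.00631011  0.01909004  0.00267425]
dyaw 0.01 n 1
[0, 0, -0.00022861185774237445, np.float64(0.0), np.float64(-0.1), np.float64(2.0), 0]
```

Position is exact. Feeling down in 1 mm steps.

```bash
python3 -m pendant '[[0,0,0,0,0,1,1],[0,0,0,0,0,0.5,1],[0,0,0,0,0,0,1]]'; python3 -m pendant '[[0,0,0,0,0,1,1],[0,0,0,0,0,0,1]]'
python3 - <<'E'
from h import *
s=arm.sense(); print(s['contact_force'],s['tcp_pos'],s['orientation'],s['ft_torque'])
E
```

```text
clock: 17.52
tcp_pos: [0.4881, 0.2091, 0.1285]
orientation: [180.0, -0.0, 43.0]
contact_force: [-0.1, 0.3, -2.1]
gripper_width: 0.023
clock: 17.77
tcp_pos: [0.4882, 0.2091, 0.1282]
orientation: [-180.0, -0.0, 43.0]
contact_force: [-1.9, -1.7, 4.0]
gripper_width: 0.0227
[-1.94106352 -1.65474918  4.01145013] [0.48823396 0.20909632 0.12824158] [-1.79998394e+02 -3.12821534e-02  4.29870831e+01] [-0.17784669  0.41815201  0.03553351]
```

Contact at z=0.1282 with about 6 N, as expected on the tip, plus a side force of ~2.5 N along −tool x. I'll yield that way by 0.5 mm without pressing harder.

```bash
python3 -m pendant '[[0,0,0,-0.5,0,0,1],[0,0,0,0,0,0,1]]'; python3 -c "
from h import *
s=arm.sense();print(s['contact_force'],s['tcp_pos'],s['orientation'][2],s['ft_torque'])"; python3 -m pendant '[[0,0,-0.05,0,0,0,1],[0,0,0,0,0,0,1]]'; python3 -c "
from h import *
s=arm.sense();print(s['contact_force'],s['tcp_pos'],s['orientation'][2],s['ft_torque'])"
```

```text
clock: 18.02
tcp_pos: [0.4882, 0.209, 0.1281]
orientation: [180.0, -0.1, 43.0]
contact_force: [-2.3, -0.2, 5.6]
gripper_width: 0.0233
[-2.25696717 -0.22541748  5.55157284] [0.48817937 0.20903406 0.12814788] 42.99318756520971 [-0.0404055   0.30593903 -0.0112718 ]
clock: 18.27
tcp_pos: [0.4883, 0.209, 0.1282]
orientation: [180.0, -0.1, 45.9]
contact_force: [-1.8, 0.2, 6.6]
gripper_width: 0.0231
[-1.84913013  0.15436859  6.55062273] [0.48833957 0.20904489 0.12820797] 45.87337845928055 [-0.10666764  0.33528095  0.01322562]
```

```bash
python3 -m pendant '[[0,0,0.05,0,0,0,1],[0,0,0.05,0,0,0,1],[0,0,0,0,0,0,1]]'; python3 -c "
from h import *
s=arm.sense();print(s['contact_force'],s['tcp_pos'],s['orientation'][2],s['ft_torque'])"; python3 -m pendant '[[0,0,0.05,0,0,0,1],[0,0,0.05,0,0,0,1],[0,0,0,0,0,0,1]]'; python3 -c "
from h import *
s=arm.sense();print(s['contact_force'],s['tcp_pos'],s['orientation'][2],s['ft_torque'])"
```

```text
clock: 18.65
tcp_pos: [0.4888, 0.2091, 0.1282]
orientation: [180.0, -0.1, 40.2]
contact_force: [-1.1, -0.6, 4.8]
gripper_width: 0.0229
[-1.14002444 -0.62347243  4.75016713] [0.48877874 0.20914303 0.12824334] 40.155291812845775 [-0.02449565  0.05734512  0.01808116]
clock: 19.02
tcp_pos: [0.4889, 0.2092, 0.1282]
orientation: [180.0, -0.2, 34.5]
contact_force: [1.0, -0.6, 4.9]
gripper_width: 0.0231
[ 0.9691426  -0.55663699  4.92150098] [0.48894012 0.2092004  0.12823127] 34.46429286785641 [ 0.02978734 -0.07426476  0.00457039]
```

The first contact's side force pointed to (−x,−y). The reported camera origins relative to the TCP also vary between views like a constant world-frame bias, so I'll fit that.

```bash
python3 - <<'E'
from h import *
T=[([.21076617,.50727148,.2492086],[179.9939,.1357,67.4392],[0.14962567,0.53455044,0.37132339]),
([.48398944,.19165668,.25005274],[-179.941447,.0409,19.97315],np.load('w1.npy')[:3]),
([.47092651,.21131067,.25032412],[-179.998,.0048,-70.12267],np.load('w2.npy')[:3]),
([.56357505,-.35318127,.25041808],[-179.9088,-.0206,-14.9095],np.load('w3.npy')[:3]),
([.56266101,-.34987559,.2429809],[-179.93195882,.23161563,-21.69932],np.load('w4.npy')[:3])]
M=[];Y=[]
for t,o,c in T:
    M.append(np.hstack([rot(o),np.eye(3)[:,:2]])); Y.append((np.array(c)-t)*1000)
M=np.vstack(M);Y=np.hstack(Y); x,res,rk,sv=np.linalg.lstsq(M,Y,rcond=None); print('c',x[:3],'b',x[3:],(M@x-Y).round(2))
E
```

```text
c [ 1.13515962e-02 -6.65129657e+01 -1.22030251e+02] b [0.18608629 1.44989504] [ 0.01 -0.03 -0.09  0.01  0.04  0.04 -0.01 -0.01  0.   -0.   -0.    0.01
 -0.01  0.    0.03]
```

The fit is excellent (residual ≤0.09 mm): the camera frame is biased by (0.19, 1.45) mm from the robot frame. So the shaft is really at (488.07, 207.5), and the knob's axis sits 1.4 mm along +tool y in the grip. That matches the felt side force. Back off the tip and re-centre.

```bash
python3 -m pendant '[[0,0,0,0,0,-4,1],[0,0,-0.075,-1.5,-0.8,0,1],[0,0,-0.075,0,0,0,1],[0,0,0,0,0,0,1],[0,0,0,0,0,0,1]]'
python3 - <<'E'
from h import *
s=arm.sense(); print(s['contact_force'],s['tcp_pos'],s['orientation'])
plan([.48712,.20852,.130],43,1)
E
```

```text
clock: 19.65
tcp_pos: [0.4856, 0.2083, 0.1309]
orientation: [-180.0, 0.1, 42.9]
contact_force: [0.6, -0.0, -1.7]
gripper_width: 0.023
[ 0.55516676 -0.03424739 -1.65100962] [0.48556065 0.20827097 0.13089354] [-1.79978703e+02  7.73866762e-02  4.29430309e+01]
dyaw 0.06 n 1
[0, 0, -0.0009942982545673898, np.float64(1.3), np.float64(0.9), np.float64(0.9), 0]
```

```bash
python3 -m pendant '[[0,0,-0.001,1.2,0.8,0.9,1],[0,0,0,0,0,0,1],[0,0,0,0,0,0,1],[0,0,0,0,0,0,1]]'
python3 - <<'E'
from h import *
s=arm.sense(); print(s['contact_force'],s['tcp_pos'],s['orientation'])
plan([.48712,.20852,.130],43,1)
E
```

```text
clock: 20.15
tcp_pos: [0.4875, 0.2088, 0.1306]
orientation: [180.0, -0.0, 43.0]
contact_force: [-0.3, 0.1, -1.5]
gripper_width: 0.023
[-0.30244033  0.05836591 -1.51833549] [0.48748416 0.20877055 0.13064541] [ 1.79998250e+02 -5.22166875e-03  4.30444207e+01]
dyaw -0.04 n 1
[0, 0, 0.0007752869107869613, np.float64(-0.4), np.float64(-0.1), np.float64(0.6), 0]
```

```bash
python3 -m pendant '[[0,0,0,-0.4,-0.1,1,1],[0,0,0,0,0,1,1],[0,0,0,0,0,0,1]]';python3 -m pendant '[[0,0,0,0,0,1,1],[0,0,0,0,0,0,1]]'; python3 -m pendant '[[0,0,0,0,0,0.7,1],[0,0,0,0,0,0,1]]'
python3 - <<'E'
from h import *
s=arm.sense(); print(s['contact_force'],s['tcp_pos'],s['orientation'])
E
```

```text
clock: 20.52
tcp_pos: [0.4871, 0.2085, 0.1285]
orientation: [-180.0, 0.0, 43.0]
contact_force: [-0.1, -0.1, -1.4]
gripper_width: 0.0229
clock: 20.78
tcp_pos: [0.4873, 0.2086, 0.1282]
orientation: [180.0, -0.0, 43.0]
contact_force: [-1.0, -1.2, 2.7]
gripper_width: 0.0229
clock: 21.02
tcp_pos: [0.4873, 0.2086, 0.1279]
orientation: [180.0, -0.0, 43.0]
contact_force: [-2.7, -2.2, 5.6]
gripper_width: 0.0228
[-2.7469093  -2.16425319  5.63177516] [0.48734446 0.20859719 0.12794953] [ 1.79997726e+02 -4.67474575e-02  4.30407341e+01]
```

Still on the tip at ~7 N. Feeling round for the flat with small turns.

```bash
for i in 1 2 3; do python3 -m pendant '[[0,0,-0.05,0,0,0,1],[0,0,0,0,0,0,1]]' | grep -E 'tcp|ori|force'; done
```

```text
tcp_pos: [0.4877, 0.2087, 0.1281]
orientation: [180.0, -0.1, 45.9]
contact_force: [-1.4, -0.5, 5.9]
tcp_pos: [0.4879, 0.2088, 0.1282]
orientation: [180.0, -0.1, 48.8]
contact_force: [-1.0, -0.4, 5.8]
tcp_pos: [0.488, 0.2089, 0.1282]
orientation: [179.9, -0.1, 51.7]
contact_force: [-1.2, -1.1, 5.9]
```

```bash
python3 -m pendant '[[0,0,0.075,0,0,0,1],[0,0,0.075,0,0,0,1],[0,0,0,0,0,0,1]]' | grep -E 'tcp|ori|force'; for i in 1 2 3; do python3 -m pendant '[[0,0,0.05,0,0,0,1],[0,0,0,0,0,0,1]]' | grep -E 'clo|tcp|ori|force'; done
```

```text
tcp_pos: [0.4886, 0.2091, 0.1283]
orientation: [179.9, -0.2, 43.1]
contact_force: [0.4, -0.5, 4.5]
clock: 22.4
tcp_pos: [0.4887, 0.2091, 0.1282]
orientation: [179.9, -0.2, 40.2]
contact_force: [-0.4, -0.3, 5.9]
clock: 22.65
tcp_pos: [0.4888, 0.2092, 0.1282]
orientation: [179.9, -0.2, 37.4]
contact_force: [-0.2, -0.5, 5.3]
clock: 22.9
tcp_pos: [0.4888, 0.2092, 0.1282]
orientation: [180.0, -0.2, 34.5]
contact_force: [0.2, -0.6, 4.9]
```

Under press load the arm creeps about 1.6 mm outward (+x,+y) and pulls the knob off centre. I'll compensate the command for that while wiggling.

```bash
python3 -m pendant '[[0,0,-0.06,-1.7,-0.4,0,1],[0,0,0,0,0,0,1]]' | grep -E 'tcp|ori|force'; for i in 1 2 3; do python3 -m pendant '[[0,0,-0.05,0,0,0,1],[0,0,0,0,0,0,1]]' | grep -E 'clo|tcp|ori|force'; done
```

```text
tcp_pos: [0.4874, 0.2087, 0.1281]
orientation: [179.9, -0.3, 37.9]
contact_force: [2.5, 1.0, 4.9]
clock: 23.4
tcp_pos: [0.4873, 0.2086, 0.1281]
orientation: [179.9, -0.2, 40.7]
contact_force: [0.9, 0.1, 5.6]
clock: 23.65
tcp_pos: [0.487, 0.2084, 0.128]
orientation: [179.9, -0.2, 43.6]
contact_force: [1.6, 0.5, 4.8]
clock: 23.9
tcp_pos: [0.4867, 0.2083, 0.1279]
orientation: [179.9, -0.2, 46.5]
contact_force: [-0.1, -0.2, 6.3]
```

No drop yet. I'll re-check the shaft axis directly from the tip's round edge in the two saved views; no motion or time is needed for this.

```bash
python3 - <<'E'
from h import *
from scipy.optimize import least_squares
pts=[]
for i,c0,yaw in ((1,(266,164),19.97),(2,(266,163),-70.12)):
    p=dict(imaging.camera_params('wrist')); a=np.load(f'w{i}.npy'); p['origin']=a[:3];p['attitude']=a[3:]
    im=cv2.imread(f'pics/w{i}.png'); x,y=c0; K=11
    c=cv2.resize(im[y-25:y+25,x-25:x+25],None,fx=K,fy=K,interpolation=cv2.INTER_CUBIC).max(2)
    m=(c>150).astype('u1'); m[:120]=0;m[480:]=0;m[:,:120]=0;m[:,450:]=0
    cs,_=cv2.findContours(m,cv2.RETR_EXTERNAL,cv2.CHAIN_APPROX_NONE); q=max(cs,key=cv2.contourArea)[:,0,:]
    W=np.array([onz(p,((u+.5)/K-.5+x-25,(v+.5)/K-.5+y-25),.097,True)[:2]*1000 for u,v in q])
    # far-side arc: direction from axis roughly away from camera and away from flat
    ctr=np.array([488.3,209.3]); d=W-ctr; d/=np.linalg.norm(d,axis=1)[:,None]
    away=(ctr-p['origin'][:2]*1000); away/=np.linalg.norm(away); n=np.array([-.682,.731])
    k=(d@away>0.25)&(d@n<-0.15); A_=W[k]
    r=least_squares(lambda t:np.hypot(A_[:,0]-t[0],A_[:,1]-t[1])-10,ctr); r2=least_squares(lambda t:np.hypot(A_[:,0]-t[0],A_[:,1]-t[1])-t[2],[*ctr,10])
    ang=np.degrees(np.arctan2(d[k][:,1],d[k][:,0]));print(i,'n',k.sum(),'arc',ang.min(),ang.max(),'R10',r.x,np.abs(r.fun).max(),'free',r2.x,'minus b',r.x-[.186,1.45])
E
```

```text
1 n 261 arc -127.84409299400338 15.200129390319086 R10 [488.17690613 209.20547724] 0.3373816778929264 free [488.03730527 209.40143261  10.19875834] minus b [487.99090613 207.75547724]
2 n 95 arc -127.97757827138082 -74.87560518491715 R10 [488.58925147 209.11362291] 0.21782084990941897 free [488.49007328 208.68702356   9.57918478] minus b [488.40325147 207.66362291]
```

The axis is confirmed at about (488.2, 207.7). What's left uncertain is the grip offset along the bar, so I'll sweep gently along tool y with a small wiggle.

```bash
python3 -m pendant '[[0,0,0.04,0.3,0.3,0,1],[0,0,-0.03,0,0.2,0,1],[0,0,0.03,0,0.2,0,1],[0,0,0,0,0,0,1]]' | grep -E 'clo|tcp|ori|force'; python3 -m pendant '[[0,0,0.03,0,0.2,0,1],[0,0,-0.03,0,0.2,0,1],[0,0,0,0,0,0,1]]' | grep -E 'clo|tcp|ori|force'
```

```text
clock: 24.4
tcp_pos: [0.4858, 0.2083, 0.1264]
orientation: [-180.0, 0.0, 44.2]
contact_force: [1.6, 1.9, -2.2]
clock: 24.78
tcp_pos: [0.486, 0.2079, 0.1267]
orientation: [-179.9, 0.0, 44.2]
contact_force: [0.6, 3.6, -2.8]
```

It dropped in: z=0.1264 with only the knob's weight on the wrist. I'll relax the side load toward the felt force (+x,+y), then lower.

```bash
python3 -m pendant '[[0,0,0,0.8,-0.4,0,1],[0,0,0,0,0,1.5,1],[0,0,0,0,0,0,1]]' | grep -E 'clo|tcp|ori|force'; python3 -m pendant '[[0,0,0,0,0,1.5,1],[0,0,0,0,0,0,1]]' | grep -E 'clo|tcp|ori|force|wid'
```

```text
clock: 25.15
tcp_pos: [0.4863, 0.2082, 0.1253]
orientation: [-180.0, 0.0, 44.2]
contact_force: [-1.7, 2.9, -1.4]
clock: 25.4
tcp_pos: [0.4864, 0.2082, 0.1237]
orientation: [-180.0, 0.0, 44.2]
contact_force: [-1.3, 3.3, -1.0]
gripper_width: 0.0226
```

```bash
python3 -m pendant '[[0,0,0,0,-0.4,1,1],[0,0,0,0,0,0,1]]' | grep -E 'clo|tcp|ori|force'; python3 -m pendant '[[0,0,0,0,0,1.5,1],[0,0,0,0,0,0,1]]' | grep -E 'clo|tcp|ori|force|wid'
```

```text
clock: 25.65
tcp_pos: [0.4863, 0.2083, 0.1227]
orientation: [180.0, 0.0, 44.2]
contact_force: [-0.9, 2.2, -2.0]
clock: 25.9
tcp_pos: [0.4864, 0.2083, 0.1213]
orientation: [-180.0, 0.0, 44.2]
contact_force: [-1.4, 1.9, -1.2]
gripper_width: 0.0229
```

```bash
python3 -m pendant '[[0,0,0,0,-0.3,1.5,1],[0,0,0,0,0,0,1]]' | grep -E 'clo|tcp|ori|force'; python3 -m pendant '[[0,0,0,0,0,1.5,1],[0,0,0,0,0,0,1]]' | grep -E 'clo|tcp|ori|force|wid'
```

```text
clock: 26.15
tcp_pos: [0.4865, 0.2085, 0.1202]
orientation: [180.0, -0.0, 44.2]
contact_force: [-2.0, 1.0, 1.6]
clock: 26.4
tcp_pos: [0.4867, 0.2087, 0.1184]
orientation: [180.0, -0.0, 44.2]
contact_force: [-1.2, 2.0, 0.7]
gripper_width: 0.023
```

```bash
python3 -m pendant '[[0,0,0,0,0,1.5,1],[0,0,0,0,0,0,1]]' | grep -E 'clo|tcp|ori|force'; python3 -m pendant '[[0,0,0,0,0,1.5,1],[0,0,0,0,0,0,1]]' | grep -E 'clo|tcp|ori|force|wid'; python3 -m pendant '[[0,0,0,0,0,1,1],[0,0,0,0,0,0,1]]' | grep -E 'clo|tcp|ori|force|wid'
```

```text
clock: 26.65
tcp_pos: [0.4866, 0.2087, 0.1166]
orientation: [180.0, -0.0, 44.2]
contact_force: [0.5, 2.7, -1.5]
clock: 26.9
tcp_pos: [0.4863, 0.2083, 0.1147]
orientation: [180.0, 0.0, 44.2]
contact_force: [0.9, 1.4, -2.9]
gripper_width: 0.0228
clock: 27.15
tcp_pos: [0.4863, 0.2084, 0.1141]
orientation: [180.0, 0.0, 44.2]
contact_force: [0.7, 1.9, -3.6]
gripper_width: 0.023
```

Past the ball, and the knob now pulls down on the grip. Following it home to light contact.

```bash
python3 -m pendant '[[0,0,0,0,0,1,1],[0,0,0,0,0,0,1]]' | grep -E 'clo|tcp|ori|force'; python3 -m pendant '[[0,0,0,0,0,1,1],[0,0,0,0,0,0,1]]' | grep -E 'clo|tcp|ori|force|wid'; python3 -c "
from h import *
print(arm.sense()['tcp_pos'])"
```

```text
clock: 27.4
tcp_pos: [0.4862, 0.2084, 0.1133]
orientation: [180.0, 0.0, 44.2]
contact_force: [1.2, 0.4, -2.6]
clock: 27.65
tcp_pos: [0.4863, 0.2085, 0.1125]
orientation: [180.0, 0.0, 44.2]
contact_force: [0.3, -0.1, 0.0]
gripper_width: 0.0227
[0.48627168 0.20845776 0.1125271 ]
```

```bash
python3 -m pendant '[[0,0,0,0,0,1,1],[0,0,0,0,0,0,1]]' | grep -E 'clo|tcp|ori|force'; python3 -m pendant '[[0,0,0,0,0,0.8,1],[0,0,0,0,0,0,1]]' | grep -E 'clo|tcp|ori|force|wid'; python3 -c "
from h import *
print(arm.sense()['tcp_pos'],arm.sense()['orientation'])"
```

```text
clock: 27.9
tcp_pos: [0.4863, 0.2084, 0.1125]
orientation: [-180.0, -0.0, 44.2]
contact_force: [-1.8, 0.1, 5.6]
clock: 28.15
tcp_pos: [0.4862, 0.2085, 0.1124]
orientation: [-180.0, -0.0, 44.2]
contact_force: [-3.7, -0.9, 10.4]
gripper_width: 0.0226
[0.48624373 0.20846656 0.11244913] [-1.79985880e+02 -1.12720679e-02  4.41838623e+01]
```

Seated: z stops at 0.1125 (home predicted at 0.1122–0.1126) with about 12 N, well below 45 N. Relaxing the press and starting the clockwise turn (+tool z), with the TCP orbiting the shaft axis.

```bash
python3 -m pendant '[[0,0,0,0,0,-1.5,1],[0,0,0.1,0.2,0,0,1],[0,0,0.15,0.27,0,0,1],[0,0,0.15,0.27,0,0,1],[0,0,0,0,0,0,1]]' | grep -E 'clo|tcp|ori|force|wid'; python3 -m pendant '[[0,0,0.15,0.27,0,0,1],[0,0,0.15,0.27,0,0,1],[0,0,0.15,0.27,0,0,1],[0,0,0,0,0,0,1]]' | grep -E 'clo|tcp|ori|force|wid'; python3 -c "
from h import *
print(arm.sense()['ft_torque'])"
```

```text
clock: 28.78
tcp_pos: [0.4867, 0.2104, 0.1125]
orientation: [-179.9, -0.0, 21.4]
contact_force: [-1.8, 2.6, 3.8]
gripper_width: 0.0233
clock: 29.28
tcp_pos: [0.4881, 0.2107, 0.1125]
orientation: [-179.9, -0.1, -4.3]
contact_force: [-0.1, 3.1, 2.5]
gripper_width: 0.0233
[0.69890001 0.17038813 0.02035568]
```

```bash
python3 -m pendant '[[0,0,0.15,0.3,-0.4,0,1],[0,0,0.15,0.3,0,0,1],[0,0,0.15,0.3,0,0,1],[0,0,0.15,0.3,0,0,1],[0,0,0,0,0,0,1]]' | grep -E 'clo|tcp|ori|force|wid'; python3 -c "
from h import *
print(arm.sense()['ft_torque'],arm.sense()['joint_positions'].round(0))"
```

```text
clock: 29.9
tcp_pos: [0.4898, 0.2101, 0.1125]
orientation: [-179.9, -0.1, -38.6]
contact_force: [1.3, 4.1, 1.9]
gripper_width: 0.0231
[ 0.74420264 -0.23276421 -0.03388157] [-50.  25.  33. 102. -16.  58. -50.]
```

```bash
python3 -m pendant '[[0,0,0.15,0,-0.5,0,1],[0,0,0.15,0.2,-0.2,0,1],[0,0,0.15,0.3,0,0,1],[0,0,0.15,0.3,0,0,1],[0,0,0.1,0.3,0,0,1],[0,0,0,0,0,0,1],[0,0,0,0,0,0,1]]' | grep -E 'clo|tcp|ori|force|wid'; python3 - <<'E'
from h import *
s=arm.sense();print(s['ft_torque'],s['joint_positions'].round(0))
for n in ('wrist','top'):
    cv2.imwrite(f'pics/{n}6.png',imaging.snapshot(n))
E
```

```text
clock: 30.78
tcp_pos: [0.4911, 0.2084, 0.1126]
orientation: [-179.9, -0.0, -78.8]
contact_force: [2.8, 0.1, 1.6]
gripper_width: 0.0229
[ 0.2599014  -0.71844304  0.04003609] [-56.  27.  42. 102. -21.  59. -85.]
```

View pics/wrist6.png

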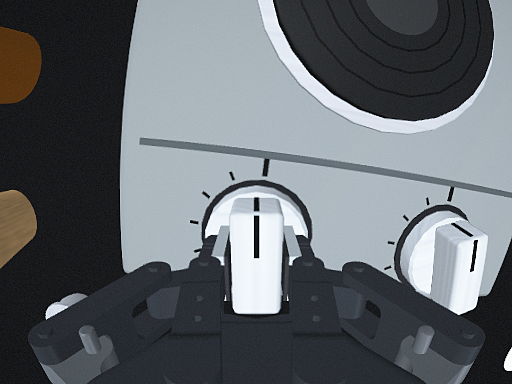

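Seated and still gripped. The pointer line at (257,230) is a little short of the off mark at (266,167). Measuring the remaining angle in this same view.

```bash
python3 - <<'E'
from h import *
im=cv2.imread('pics/wrist6.png');p=imaging.camera_params('wrist')
S=np.array([488.0,207.4])+[.186,1.45]
g=im.max(2); m=np.zeros_like(g); m[150:183,255:280]=g[150:183,255:280]<90
n,l,st,ce=cv2.connectedComponentsWithStats(m); print(st[1:],ce[1:])
k=1+np.argmax(st[1:,4]); ys,xs=np.where(l==k)
W=np.array([onz(p,(x,y),.075,True)[:2]*1000 for x,y in zip(xs,ys)])
c=W.mean(0); u=np.linalg.svd(W-c)[2][0]; print('mark',c,'dir axis',np.degrees(np.arctan2(u[1],u[0]))%180,'from S',np.degrees(np.arctan2(*(c-S)[::-1])),np.linalg.norm(c-S))
a=onz(p,(257,199),.119,True);b=onz(p,(257,257),.119,True);d=(a-b)[:2];print('line',np.degrees(np.arctan2(d[1],d[0])))
d=[onz(p,q,.075,True)[:2] for q in ((140,141),(512,195))];e=d[1]-d[0];print('slot',np.degrees(np.arctan2(e[1],e[0]))+90)
E
```

```text
[[263 158   6  18  79]
 [255 180  17   3  37]] [[265.39240506 166.75949367]
 [262.10810811 181.27027027]]
mark [528.45930444 211.87505917] dir axis 4.664744814695439 from S 4.295606271114774 40.38675566550338
line 11.11825334910309
slot 3.927394880519884
```

```bash
python3 -m pendant '[[0,0,0.12,0.2,-0.4,0,1],[0,0,0,0,0,0,1],[0,0,0,0,0,0,1]]' | grep -E 'clo|tcp|ori|force|wid'; python3 -c "
from h import *
print(arm.sense()['ft_torque'],arm.sense()['orientation'])"
```

```text
clock: 31.25
tcp_pos: [0.4911, 0.2081, 0.1125]
orientation: [-179.9, -0.0, -85.8]
contact_force: [4.3, -0.2, 4.2]
gripper_width: 0.0232
[-0.12598649 -0.82011844  0.0474109 ] [-1.79899415e+02 -4.14380004e-02 -8.57958667e+01]
```

At −85.8°, as intended (pointer 4.2°). Letting go and rising.

```bash
python3 -m pendant '[[0,0,0,0,0,0,0.5],[0,0,0,0,0,0,0.3],[0,0,0,0,0,0,0.3],[0,0,0,0,0,0,0.3]]' | grep -E 'clo|tcp|ori|force|wid'; python3 -m pendant '[[0,0,0,0,0,-30,0.3],[0,0,0,0,0,-50,0.2],[0,0,0,0,0,-50,0],[0,0,0,0,15,0,0],[0,0,0,0,0,0,0],[0,0,0,0,0,0,0]]' | grep -E 'clo|tcp|ori|force|wid';  python3 - <<'E'
from h import *
for n in ('wrist','top','side'):
    p=imaging.camera_params(n); cv2.imwrite(f'pics/{n}7.png',imaging.snapshot(n))
    if n=='wrist': np.save('w7.npy',np.r_[p['origin'],p['attitude']])
E
```

```text
clock: 31.75
tcp_pos: [0.4896, 0.2089, 0.1118]
orientation: [179.9, -0.0, -85.8]
contact_force: [-0.7, 0.4, -0.5]
gripper_width: 0.0596
clock: 32.5
tcp_pos: [0.4749, 0.2078, 0.2414]
orientation: [179.9, -0.0, -85.9]
contact_force: [-0.0, 0.8, 0.3]
gripper_width: 0.0855
```

View pics/wrist7.png

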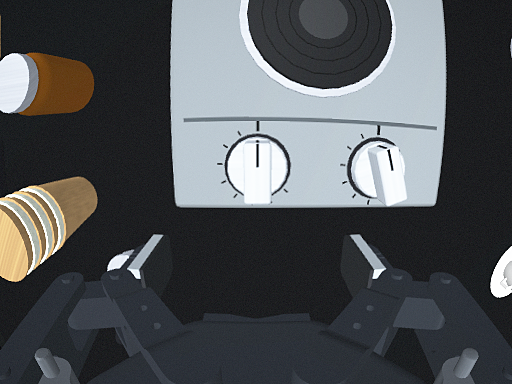

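View pics/side7.png

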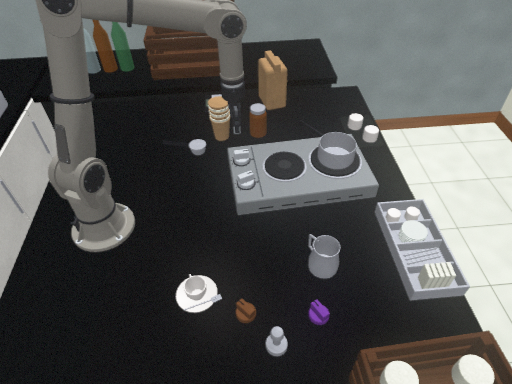

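Fitted knob at (257,168), pointer line pointing straight at the off mark at (258,126). Everything else looks where it was. Checking the angles numerically.

```bash
python3 - <<'E'
from h import *
def P(i):
    p=dict(imaging.camera_params('wrist')); a=np.load(f'w{i}.npy'); p['origin']=a[:3];p['attitude']=a[3:]; return p
def line(i,f,box,z,thr=90):
    im=cv2.imread(f); x0,y0,x1,y1=box; g=im[y0:y1,x0:x1].max(2); p=P(i)
    n,l,st,ce=cv2.connectedComponentsWithStats((g<thr).astype('u1')); k=1+np.argmax(st[1:,4]); ys,xs=np.where(l==k)
    W=np.array([onz(p,(x+x0,y+y0),z,True)[:2]*1000 for x,y in zip(xs,ys)]); c=W.mean(0); u=np.linalg.svd(W-c)[2][0]
    return c.round(1),round(np.degrees(np.arctan2(u[1],u[0]))%180,2),len(xs)
f='pics/wrist7.png'
print('pointer',line(7,f,(248,138,267,170),.119)); print('mark',line(7,f,(252,119,264,134),.075))
print('knob2 now',line(7,f,(382,147,396,172),.119)); 
print('knob2 before w2',line(2,'pics/w2.png',(384,176,396,204),.119))
im=cv2.imread(f); cv2.imwrite('pics/z7.png',cv2.resize(im[105:215,205:425],None,fx=3.6,fy=3.6,interpolation=cv2.INTER_CUBIC))
E
```

```text
pointer (array([505.9, 210.6]), np.float64(4.15), 23)
mark (array([528.4, 211.6]), np.float64(4.15), 20)
knob2 now (array([512.9,  92.3]), np.float64(21.57), 39)
knob2 before w2 (array([511.9,  92.2]), np.float64(20.84), 32)
```

View pics/z7.png

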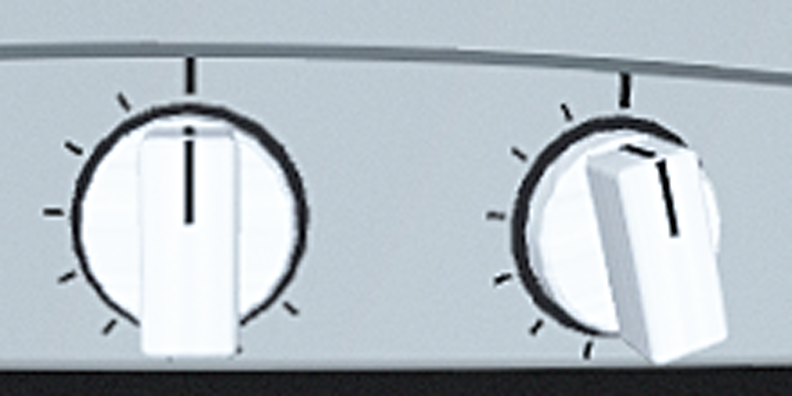

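Pointer and off mark are in line (both 4.15°), and the bezel ring shows evenly. The other knob is unchanged within measuring error (20.8° and 21.6°), and the arm is clear. Handing in.

```bash
python3 -c "
from bench import arm
print(arm.sign_off(), arm.sense()['clock'])"
```

```text
the job is handed in; nothing more can be done
the job is handed in; nothing more can be done
```

The loose knob is back on its bare shaft, seated fully home, turned clockwise to the off mark and released; I handed the job in at about 33 s.

**How it went on:** I felt gently on the shaft tip at about 6–9 N. Side forces and the camera-frame offset let me re-centre it. It then dropped onto the flat, passed the ball at about 4 N and was pulled home. I checked it was seated with about 12 N, against the 45 N limit.

**Last checks:**
- **Off mark:** the pointer and the mark both measure 4.15° in the last wrist picture.
- **Height:** the tool stopped at 112.5 mm with the knob on the bezel, against 112.2–112.6 mm predicted for fully home. The bezel ring shows evenly round the skirt.
- **Other knob:** it measured 20.8° before and 21.6° after, which is within measuring error.
- **Everything else:** the jug, cup, tamper and the other things look where they were. I compared them by eye in the side view and did not measure them.

**What went wrong:**
- **Downward press at the first grasp:** a sign error pressed the held knob onto the counter, reading 58 N at the wrist. I then let go, re-measured and grasped it again. The knob stayed upright and moved about 1 mm. I cannot say for certain which part of the gripper took that load or whether the peak was higher; the limits are 120 N at the wrist and 40 N for the arm or gripper body.
- **First two tries on the shaft:** both were off centre because of a 1.5 mm camera-frame bias and the arm creeping sideways under load. I corrected for both.

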